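# Tip the back-to-front board case out of the row and load it in the kit carousel

### The arm

A 6-joint arm with a two-finger parallel gripper is mounted at the origin on the work surface. World frame = base frame: x ahead of the robot, y to its left, z up, the work surface at z = 0. Lengths are in m, angles in rad, forces in N, time in s.
With the tool pointing down it reaches from about 0.375 to 0.975 m from the base axis. Payload 3.8 kg.
Tool frame: the origin (TCP) lies midway between the tips of the shut fingers; the grasp point (between the pads) lies 19 mm behind it; z points along the fingers, y is the line along which they close (so a half turn about z gives the same grasp; the last joint's range is limited). The gripper opens to 85 mm and grips with 20 to 120 N. Pads are 22 mm wide; open, the fingers measure 114 mm over their backs; the gripper's body (76 mm by 85 mm) begins 54 mm behind the grasp point. The pads swing forward as they close: fully open they stand 13 mm farther back than shut.
Start: joints at [-1.188, 0.264, 1.604, -0, 1.274, -0.037], TCP at [0.275, -0.616, 0.231] pointing down, gripper open.
Joint ranges: [-2.63, 2.63], [-0.94, 2.18], [0.31, 2.57], [-1.31, 4.45], [0, 2.66], [-2.55, 2.55]. Speed limits (rad/s): [2.57, 2.57, 3.14, 3.14, 3.14, 3.14].

### API

Orientations are given as [roll, pitch, yaw] about the fixed x, y, z axes, in that order (R = Rz(yaw) Ry(pitch) Rx(roll)).
In Python, from workcell import state, camera, camera_info, close_job gives the robot as it stands. The module is installed in compiled form; this text tells all that it offers.
- The arm moves only by the tool arm_command, never from a script. Its argument "motion" is a list of rows, each an object of numbers: "x", "y", "z": the shift along the tool's x, y, z in m; "ax", "ay", "az": the turn, a rotation vector about the tool's x, y, z in degrees; "fingers": the opening, from 0 (shut) to 1 (fully open). In form: [{"x": .., "y": .., "z": .., "ax": .., "ay": .., "az": .., "fingers": ..}, ...]. A call has 1 to 5 rows; each row shifts and turns the commanded pose from where the row before left it, along the tool's axes as they then stand; what a row does not reach is not made up. A row lasts 1/8 s, in which the tool goes at most 62.5 mm and 10.7 degrees, less where a joint would pass 70% of its speed; a pose out of reach is approached as far as the arm can. A call with a gripper value outside its range is refused whole. The fingers move at their own pace and stop on an object; "grip_force" is the grip in N (left out, the last holds). Time passes only in rows, so rows that do not move let the fingers close. It gives the time, the measured TCP pose, the force, the opening and the grip force at its end, in the units of the state.
- state(): the state, without advancing time (a new reading comes with each control period).
- camera(name): name is "scene" or "side" or "wrist"; returns the picture (384x512x3 uint8, red, green, blue); there is no depth.
- camera_info(name): a dict with "mtx" (3x3 intrinsics, pixels), "world_to_cam" (4x4, takes a point from world to camera coordinates). Camera axes: x right, y down, z forward; pixel columns grow to the right and rows downward; lengths in m; the calibration is good to about 2 mm. A picture is of the moment at which its call begins: read the wrist's pose just before it. camera_info takes no time and is no camera call; for the wrist camera it gives the pose at the moment of the call.
- close_job(): hands the job in; it is judged then, once.
The state is a dict: "clock": time; "q": joint angles; "joint_vel": joint speeds; "effort": joint torques, N m; "tcp_pos": TCP position; "orientation": TCP orientation; "ft_force": force on the tool from outside, world axes, zero at the start; "wrist_torque": the same for the moment, N m; "finger_gap": finger opening in m; "grip_force": force on a finger pad.
Only numpy, scipy, OpenCV 4.12 (cv2) and the standard library are available. Lean on these libraries where they do the work, as an engineer would, in place of code of your own. Each camera call takes 0.05 s, during which the arm holds its last target. There are 200 camera calls.

### The job

Turn the kit carousel (the fluted knob on top drives it) until its empty bay stands at the pointer on its foot. In the packed row on the walnut shelf one board case was put back the wrong way round, so its label does not show on the robot's side like the others': tip it forward out of the row until it leans on the shelf's front rail, then take hold of it and lift it out over the rail, without disturbing its neighbours or anything else on the bench. Stand it gently in that empty bay, upright and all the way down, with its label facing outwards.

Things in the scene. Friction and masses are not known exactly. Their poses are not given: they have to be found in the camera images.
- rack: fixed walnut shelf bay with the row of five cases. Origin: underside, below the row's centre; -x is its open front, towards the robot, y runs along the row. Floor top at z 18 mm, x -90 to +50. Rear stop board: x 34.5 to 46.5, top z 98 mm, nothing above or close behind it. Cheeks at y +-104.5 (12 thick), top z 93 mm. The five places: x 0, y -78, -39, 0, 39, 78 mm
- rail (a point): middle of the shelf's fixed front guard rail: a round steel bar 8 mm thick along the rack's y, its centre at x -74.5, z 80 mm of the rack. A case tipped forward on its lower front edge passes its balance point at about 22 degrees and comes to rest on the rail at about 33 degrees, where it stays by itself
- case_rev: the case put back the wrong way round, in one of the three inner places: closed grey plastic box, 65 (its x) by 38 (its y) by 160 mm tall (z), about 300 g, centre of mass at mid height. Origin: centre of its underside, z up. Its spine (-x face) has a white label card 26 x 74 mm; in the row the spine faces the rear (rack +x) and a bare edge the front. 1 mm gap to each neighbour
- spine (a point): point in the middle of case_rev's label, on the -x face of the case, 108 mm above its underside; axes as the case's
- case_a: neighbour case in an end place, same kind, 160 mm tall, spine with label to the rack's front. Origin: centre of its underside
- case_b: neighbour case in an inner place, same kind, 150 mm tall, label to the front. Origin: centre of its underside
- case_c: neighbour case in an inner place, same kind, 160 mm tall, label to the front. Origin: centre of its underside
- case_d: neighbour case in an end place, same kind, 150 mm tall, label to the front. Origin: centre of its underside
- carousel_base: fixed black round foot of the kit carousel, 210 mm across. Origin: underside, on the carousel's vertical axis. Its pointer, a small aluminium cone on a tongue, stands 136 mm from the axis on the foot's -x side (roughly towards the robot), just beyond the rim of the turning plate
- carousel (a joint): angle of the turning white plate (252 mm across, its top at z 28 mm) with its four bays, column and knob, rad; counter-clockwise from above is positive; 0 when the middle of the empty bay stands at the pointer. Held by friction of about 0.15 N m; stays where it is left; no stops nearer than 3.1 rad
- knob (a point): middle of the fluted aluminium knob on the carousel's axis, at grasp height (z 126 mm): knob 54 mm across, from z 105 to 145 mm, on a 26 mm column, fixed to the turning plate. Axes turn with the plate
- bay (a point): centre of the floor (z 28 mm) of the empty bay, 80 mm from the carousel's axis. Axes turn with the plate: -x points outwards, away from the axis, z up. Inside 76 mm long (x), 48 mm wide (y); side and inner walls 3 mm thick, 25 mm tall, outer wall 12 mm tall. The other bays hold a yellow capacitor (leads to z 86 mm), a rubber keypad button and a coin cell holder, all fixed
- board: bystander: violet circuit board 80 x 120 x 16 mm lying loose. Origin: underside centre
- capacitor: bystander: loose yellow box capacitor 62 x 38 x 46 mm with leads up to 62 mm. Origin: underside centre
- driver: bystander: loose screwdriver 170 mm long, lying. Origin: underside centre
- cell_holder: bystander: loose triple coin cell holder 110 x 36 x 16 mm. Origin: underside centre
- keypad: bystander: loose black rubber keypad 90 x 70 x 12 mm. Origin: underside centre
There are look-alikes about, which are no part of the job. What is shaped like the case_d but green is not meant. Leave any yellow look-alike of the case_rev alone.

How it is judged:
On the way, in this order (a step that is already met when the one before it is completed fails the run):
1. the reversed case is tipped forward out of the row and leans on the front rail, its foot still on the shelf (angle between case_rev's own z axis and vertical between 0.42 and 0.75 rad and x of case_rev in the frame of rack between -0.06 and 0.06 m and y of case_rev in the frame of rack between -0.1 and 0.1 m and height (world z) of case_rev below 0.075 m), for 0.3 s.
2. the case has been lifted free, clear of the shelf and its rail (height (world z) of case_rev above 0.09 m and contact force between case_rev and the fingers above 0.5 N and contact force between case_rev and rack below 0.1 N and (x of case_rev in the frame of rack below -0.06 m or height (world z) of case_rev above 0.2 m)), for 0.1 s.
At the end, for the whole second after the job is handed in: Case in the bay, released, at rest: within 9 mm along and 8 mm across of the bay centre, under 6 mm off its floor, within 0.08 rad of upright, label outwards; carousel within 0.12 rad of the pointer; the other cases upright within 15 mm of their places (x of case_rev in the frame of bay between -0.009 and 0.009 m and y of case_rev in the frame of bay between -0.008 and 0.008 m and z of case_rev in the frame of bay below 0.006 m and angle between case_rev's own z axis and vertical below 0.08 rad and x of spine in the frame of bay below -0.02 m and angle between the x axis of case_rev and the x axis of bay, either way round below 0.25 rad and value of joint carousel between -0.12 and 0.12 rad and linear speed of case_rev below 0.05 m/s and angular speed of case_rev below 0.5 rad/s and contact force between case_rev and the fingers below 0.05 N and angle between each of case_a, case_b, case_c, case_d's own z axis and vertical below 0.1 rad and distance of each of case_a, case_b, case_c, case_d from where it was at the start of the episode below 0.015 m); the robot touches nothing.
It fails at once if a neighbouring case is tipped (over 0.3 rad) or dragged more than 25 mm ((distance of case_a from where it was at the start of the episode above 0.025 m or angle between case_a's own z axis and vertical above 0.3 rad) or (distance of case_b from where it was at the start of the episode above 0.025 m or angle between case_b's own z axis and vertical above 0.3 rad) or (distance of case_c from where it was at the start of the episode above 0.025 m or angle between case_c's own z axis and vertical above 0.3 rad) or (distance of case_d from where it was at the start of the episode above 0.025 m or angle between case_d's own z axis and vertical above 0.3 rad)).
It fails at once if a bystander on the bench is shifted by more than 30 mm (distance of any of board, capacitor, driver, cell_holder, keypad from where it was at the start of the episode above 0.03 m).
It fails at once if the case is dropped or let fall (moves faster than 0.5 m/s with nothing holding it) (linear speed of case_rev above 0.5 m/s and contact force between case_rev and the fingers below 0.05 N).
It also fails if it takes over 64 s, if anything falls off the work surface, if the arm or the gripper's body presses on something with over 40 N, if the wrist force passes 120 N, or if a joint passes its speed limit or range.

## Working session

There is one attempt and no reset: what is moved stays moved. The work goes in short steps, Python scripts to look and compute and a tool call to move; the robot and the scene stay as the last step left them, time stands still between calls to the robot, and variables do not carry over. Pictures are saved under pics/ and viewed, at most 10 in all, crops included, and the job is handed in when it is done.

Besides the shell and the picture viewer there is one more tool, called after "Request:" in YAML: its name, and indented under it one key for each argument. arm_command: Moves the arm, as the interface text tells. Its arguments: {"type":"object","properties":{"motion":{"type":"array"},"grip_force":{"type":"number"}},"required":["motion"]}

```bash
mkdir -p pics
python3 - <<'E'
from workcell import *
import cv2,numpy as np
s=state();print(s)
for n in("scene","side"):
    im=camera(n);cv2.imwrite(f"pics/{n}0.png",cv2.resize(im[:,:,::-1],(800,600),interpolation=cv2.INTER_CUBIC));np.save(f"{n}0.npy",im)
    i=camera_info(n);print(n,np.array(i["mtx"]).round(1).tolist(),np.array(i["world_to_cam"]).round(4).tolist())
E
```

```text
{'clock': 0.0, 'q': array([-1.18787458e+00,  2.64748348e-01,  1.60540366e+00,  1.01341055e-05,
        1.27370499e+00, -3.68917544e-02]), 'joint_vel': array([ 0.00021433, -0.00077225, -0.00026612, -0.00128689,  0.00073365,
       -0.00119993]), 'effort': array([-1.69805582e-03, -5.15121567e+01, -3.67311358e+01,  4.99153828e-05,
        1.30019942e-02,  2.02878158e-05]), 'tcp_pos': array([ 0.27485027, -0.61568944,  0.22994926]), 'orientation': array([-3.13933021e+00, -9.31932185e-05,  4.19810419e-01]), 'ft_force': array([0.64119464, 0.48084279, 1.00001824]), 'wrist_torque': array([ 0.01049506, -0.00486158,  0.04430917]), 'grip_force': 0.0, 'finger_gap': 0.08546183539841198}
scene [[376.1, 0.0, 255.3], [0.0, 376.1, 184.9], [0.0, 0.0, 1.0]] [[-0.8522, 0.5229, 0.0155, 0.4256], [0.2689, 0.4632, -0.8445, -0.0369], [-0.4488, -0.7155, -0.5354, 1.3979], [0.0, 0.0, 0.0, 1.0]]
side [[365.0, 0.0, 256.9], [0.0, 365.0, 199.1], [0.0, 0.0, 1.0]] [[0.4244, 0.9055, 0.0056, -0.231], [0.7884, -0.3665, -0.494, -0.3631], [-0.4453, 0.2141, -0.8694, 1.3438], [0.0, 0.0, 0.0, 1.0]]
```

View pics/scene0.png

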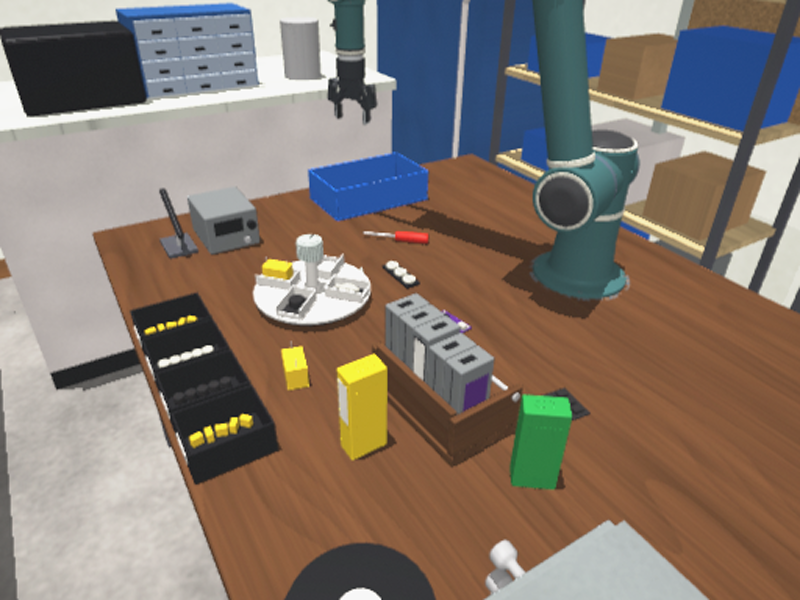

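View pics/side0.png

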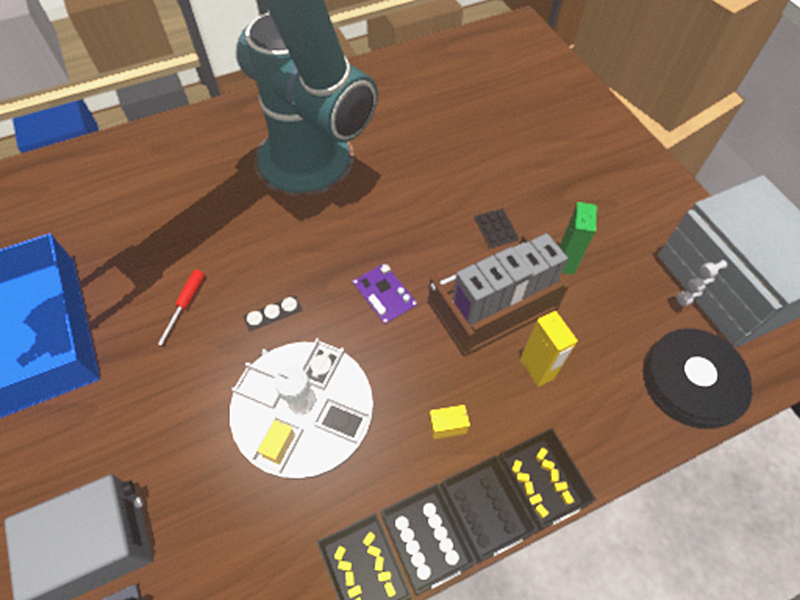

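Scene view: grey row of five cases at about (440,345), and the white label faces the rear on the middle case (420,360). In the side view it is at (518,292). Look-alikes are the yellow case (362,405), the green case (540,440), and the four grey cases with labels to the front. I choose the middle grey one. The carousel's empty bay is at side (258,385).

Run:
```python
import cv2,numpy as np
def crop(n,x0,y0,w,h,s,o):
    im=np.load(f"{n}0.npy")[y0:y0+h,x0:x0+w,::-1]
    im=cv2.resize(im,None,fx=s,fy=s,interpolation=cv2.INTER_CUBIC)
    for k in range(0,w,20): cv2.putText(im,str(x0+k),(k*s,9),0,.35,(0,255,255),1); cv2.line(im,(k*s,10),(k*s,16),(0,255,255),1)
    for k in range(0,h,20): cv2.putText(im,str(y0+k),(0,k*s+4),0,.35,(0,255,255),1)
    cv2.imwrite(o,im)
crop("side",140,145,230,165,3,"pics/c1.png")
crop("side",265,145,110,90,7,"pics/c1b.png")
crop("scene",155,145,190,150,4,"pics/c2.png")
```

```text
(no output)
```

View pics/c1.png

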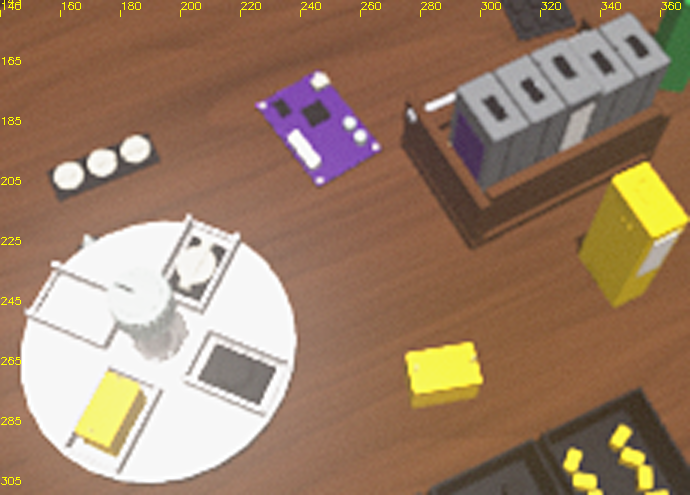

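View pics/c2.png

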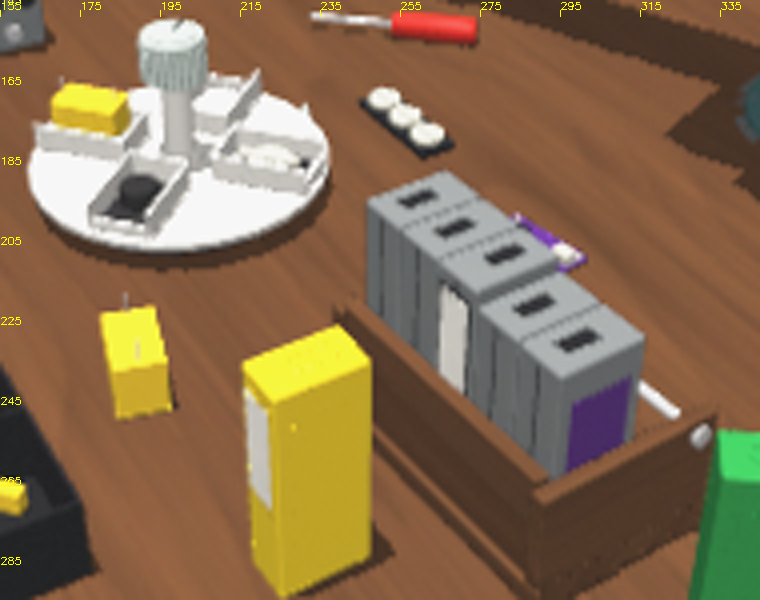

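Scene crop: the white rear label sits at px (268,229) under the third case from either end. The two cases nearest +y are 10 mm lower. Side crop: the label is at (331,187). Next is a closer crop for the corners.

View pics/c1b.png

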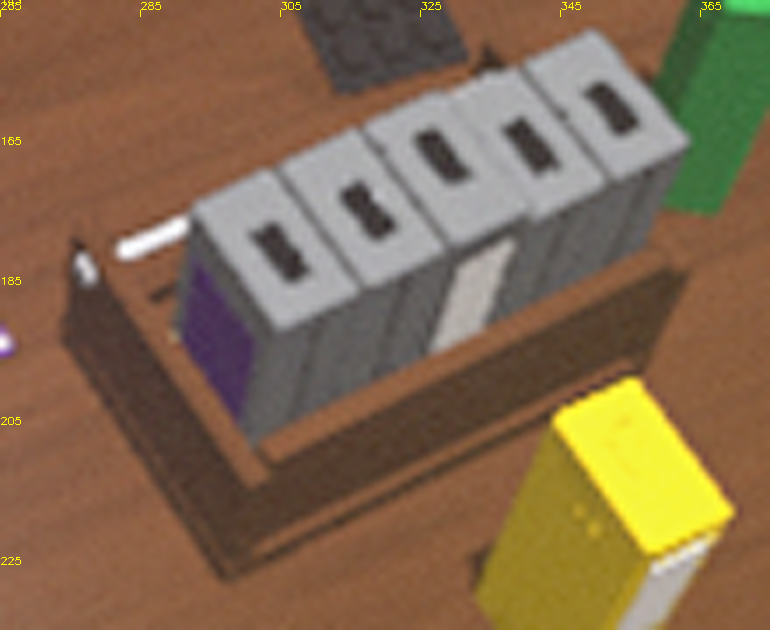

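```bash
cat > h.py <<'E'
import numpy as np
from workcell import *
from scipy.optimize import least_squares
def proj(i,P):
    P=np.atleast_2d(P);M=np.array(i["world_to_cam"]);c=P@M[:3,:3].T+M[:3,3]
    q=c@np.array(i["mtx"]).T;return q[:,:2]/q[:,2:]
def rz(a):c,s=np.cos(a),np.sin(a);return np.array([[c,-s,0],[s,c,0],[0,0,1]])
E
python3 - <<'E'
from h import *
S,C=camera_info("side"),camera_info("scene")
A=np.array([[32.5,-97,178],[-32.5,-97,178],[32.5,97,168],[-32.5,97,168],[32.5,-58.5,178]])/1e3
a=np.array([[305,192.1],[292.4,174.7],[363.6,165],[349.7,149],[316.9,186.3]])
B=A[:4][[2,3,0,1]]; b=np.array([[296.3,238.8],[315.8,229.5],[247,195.8],[265.8,187.8]])
f=lambda p:np.r_[(proj(S,A@rz(p[2]).T+[p[0],p[1],0])-a).ravel(),(proj(C,B@rz(p[2]).T+[p[0],p[1],0])-b).ravel()]
r=least_squares(f,[.55,.1,0]);print("rack",r.x.round(4),r.fun.round(1))
t=np.linspace(0,2*np.pi,361)
k=lambda x:np.array(x)/3+[140,145]
bay=lambda rad,y,th:[-rad*np.cos(th)+y*np.sin(th),-rad*np.sin(th)-y*np.cos(th),.053]
def g(p,full=False):
    c=np.array([p[0],p[1],0]);R=.126
    e=proj(S,np.c_[R*np.cos(t),R*np.sin(t),0*t+.028]+c)
    o=[e[:,0].min()-147,e[:,0].max()-239,e[:,1].min()-218.3,e[:,1].max()-306]
    o=o+list((proj(C,c+[0,0,.145])[0]-[198.3,155]))
    def P(rad,y,k):
        v=rz(p[2]+k*np.pi/2)@[-rad,y,.053];return v+c
    pts=[]
    for kk,ro,px in p_l:
        pts.append(proj(S,P(*ro,kk))[0]-k(px))
    return np.r_[o,np.ravel(pts)]
best=[]
for kk in (1,2,3):
  # empty bay outer corners, button bay at kk
  for sg in(1,-1):
    p_l=[(0,(.121,.027*sg),(54,264)),(0,(.121,-.027*sg),(27,313)),(0,(.039,-.027*sg),(107,347)),
     (kk,(.121,.027*sg),(265,413)),(kk,(.121,-.027*sg),(287,362)),(kk,(.039,-.027*sg),(210,333)),(kk,(.039,.027*sg),(188,380))]
    for th in np.arange(-3,3.1,.7):
      r=least_squares(g,[.6,-.2,th]);best.append((r.cost,kk,sg,r.x.round(4),r.fun.round(1)))
for x in sorted(best,key=lambda x:x[0])[:2]:print(x)
E
```

```text
rack [0.5611 0.2051 0.0711] [ 0.2 -0.1 -0.5 -1.   0.6 -0.6  0.3 -1.2  0.6 -0.4 -1.3  0.6  0.8 -0.7
 -1.7 -0.9 -0.1 -0.7]
(np.float64(11.063956826534376), 2, 1, array([ 0.5925, -0.2156,  0.7315]), array([ 0.7,  0.4,  1.1,  0.5, -2.1, -1.2,  0.7, -0.4, -0.4, -0.1, -0.8,
       -0.3,  0.4,  0.6,  1.6, -0.6, -0.1, -2.3, -1.9, -0.3]))
(np.float64(11.063956826534424), 2, 1, array([ 0.5925, -0.2156,  0.7315]), array([ 0.7,  0.4,  1.1,  0.5, -2.1, -1.2,  0.7, -0.4, -0.4, -0.1, -0.8,
       -0.3,  0.4,  0.6,  1.6, -0.6, -0.1, -2.3, -1.9, -0.3]))
```

Run:
```python
from h import *
import cv2
S,C,W=[camera_info(n) for n in("side","scene","wrist")]
PM=lambda i:np.array(i["mtx"])@np.array(i["world_to_cam"])[:3]
X=cv2.triangulatePoints(PM(S),PM(C),np.array([[170.,225.5]]).T,np.array([[231.7,171.]]).T);X=X[:3,0]/X[3];print("pointer",X.round(3), np.hypot(X[0]-.5925,X[1]+.2156),"yaw of -x",np.arctan2(-.2156-X[1],.5925-X[0]))
M=np.array(W["world_to_cam"]);print(W["mtx"],M.round(3).tolist(),"campos",(-M[:3,:3].T@M[:3,3]).round(3), "fwd",M[2,:3].round(3),"right",M[0,:3].round(3))
s=state();y=s["orientation"][2];T=rz(y)@np.diag([1,-1,-1]);print("cam in tool",(T.T@(-M[:3,:3].T@M[:3,3]-s["tcp_pos"])).round(4))
```

```text
pointer [ 0.456 -0.241  0.026] 0.13846010358112415 yaw of -x 0.18312749983982252
[[334.81684259   0.         253.52963367]
 [  0.         334.81684259 191.83980675]
 [  0.           0.           1.        ]] [[0.407, -0.913, -0.003, -0.673], [-0.876, -0.391, 0.281, -0.036], [-0.258, -0.112, -0.96, 0.379], [0.0, 0.0, 0.0, 1.0]] campos [ 0.341 -0.587  0.372] fwd [-0.258 -0.112 -0.96 ] right [ 0.407 -0.913 -0.003]
cam in tool [ 0.0722  0.0002 -0.1423]
```

Request:
arm_command:
  motion:
    - {"x": 0.045, "y": -0.024, "z": -0.007}
    - {"x": 0.045, "y": -0.024, "z": -0.007}
    - {"x": 0.045, "y": -0.024, "z": -0.007}
    - {"x": 0.045, "y": -0.024, "z": -0.007}
    - {"x": 0.045, "y": -0.024, "z": -0.007}

```text
$.motion[0]: bad value
```

Request:
arm_command:
  motion:
    - {"x": 0.045, "y": -0.024, "z": -0.007}
    - {"x": 0.045, "y": -0.024, "z": -0.007}
    - {"x": 0.045, "y": -0.024, "z": -0.007}
    - {"x": 0.045, "y": -0.024, "z": -0.007}
    - {"x": 0.03, "y": -0.015, "z": -0.007}

```text
$.motion[0]: bad value
```

```bash
cat >> h.py <<'E'
import cv2
def shot(o,s=1.5625):
    i=camera_info("wrist");im=camera("wrist");np.save(o+".npy",im);np.save(o+"_i.npy",i,allow_pickle=True)
    cv2.imwrite(f"pics/{o}.png",cv2.resize(im[:,:,::-1],None,fx=s,fy=s,interpolation=cv2.INTER_CUBIC))
E
python3 - <<'E'
from h import *
shot("w1");s=state();print({k:np.round(s[k],4) for k in("clock","q","tcp_pos","orientation")})
E
```

```text
{'clock': np.float64(0.15), 'q': array([-1.1879,  0.2646,  1.6051,  0.    ,  1.2737, -0.0369]), 'tcp_pos': array([ 0.2749, -0.6159,  0.2302]), 'orientation': array([-3.1398e+00, -1.0000e-04,  4.1980e-01])}
```

View pics/w1.png

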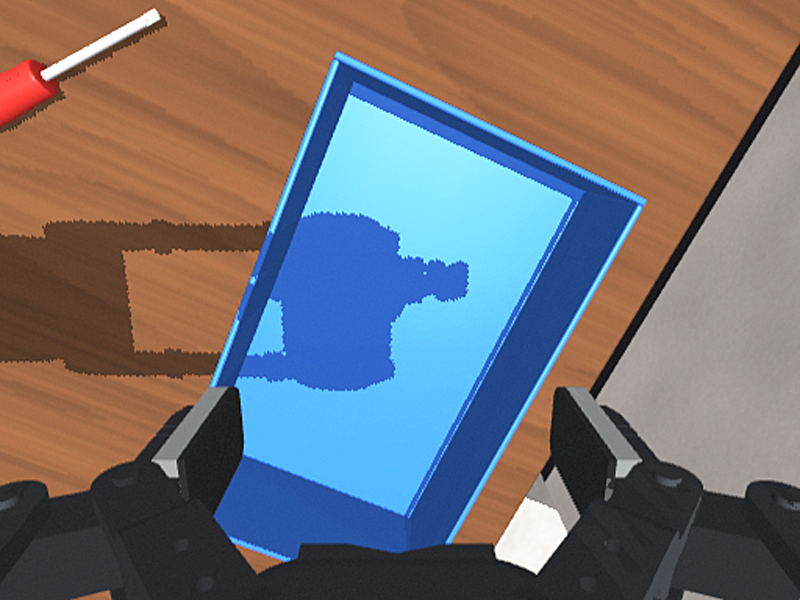

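That picture shows only the blue tray below the start pose, because the move was refused. I'll give every key in each row.

Request:
arm_command:
  motion:
    - {"x": 0.045, "y": -0.024, "z": -0.007, "ax": 0, "ay": 0, "az": 0, "fingers": 1}
    - {"x": 0.045, "y": -0.024, "z": -0.007, "ax": 0, "ay": 0, "az": 0, "fingers": 1}
    - {"x": 0.045, "y": -0.024, "z": -0.007, "ax": 0, "ay": 0, "az": 0, "fingers": 1}
    - {"x": 0.045, "y": -0.024, "z": -0.007, "ax": 0, "ay": 0, "az": 0, "fingers": 1}
    - {"x": 0.045, "y": -0.024, "z": -0.007, "ax": 0, "ay": 0, "az": 0, "fingers": 1}

```text
clock: 0.78
tcp_pos: [0.4323, -0.4136, 0.2662]
orientation: [-3.141, 0.0, 0.42]
ft_force: [-0.0, -0.3, -0.0]
finger_gap: 0.0851
grip_force: 0.0
```

Request:
arm_command:
  motion:
    - {"x": 0.045, "y": -0.024, "z": -0.007, "ax": 0, "ay": 0, "az": 0, "fingers": 1}
    - {"x": 0.045, "y": -0.024, "z": -0.007, "ax": 0, "ay": 0, "az": 0, "fingers": 1}
    - {"x": 0.045, "y": -0.024, "z": -0.007, "ax": 0, "ay": 0, "az": 0, "fingers": 1}
    - {"x": 0.045, "y": -0.024, "z": -0.007, "ax": 0, "ay": 0, "az": 0, "fingers": 1}
    - {"x": 0.045, "y": -0.024, "z": -0.007, "ax": 0, "ay": 0, "az": 0, "fingers": 1}

```text
clock: 1.4
tcp_pos: [0.5889, -0.2123, 0.3011]
orientation: [-3.141, 0.0, 0.42]
ft_force: [-0.4, -0.5, 0.3]
finger_gap: 0.0852
grip_force: 0.0
```

Run:
```python
from h import *
s=state();print({k:np.round(s[k],4) for k in("clock","q","tcp_pos","orientation")})
print(proj(camera_info("wrist"),[[.5925,-.2156,.145],[.456,-.241,.03]]))
```

```text
{'clock': np.float64(1.4), 'q': array([-3.8580e-01,  1.3770e-01,  1.6264e+00, -1.0000e-04,  1.3780e+00,
        7.6520e-01]), 'tcp_pos': array([ 0.5889, -0.2123,  0.3011]), 'orientation': array([-3.1413e+00,  4.0000e-04,  4.1980e-01])}
[[258.86416738 173.62433508]
 [233.34550959 251.13108985]]
```

```bash
python3 -c "
from h import *
shot('w2')"
```

```text
(no output)
```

View pics/w2.png

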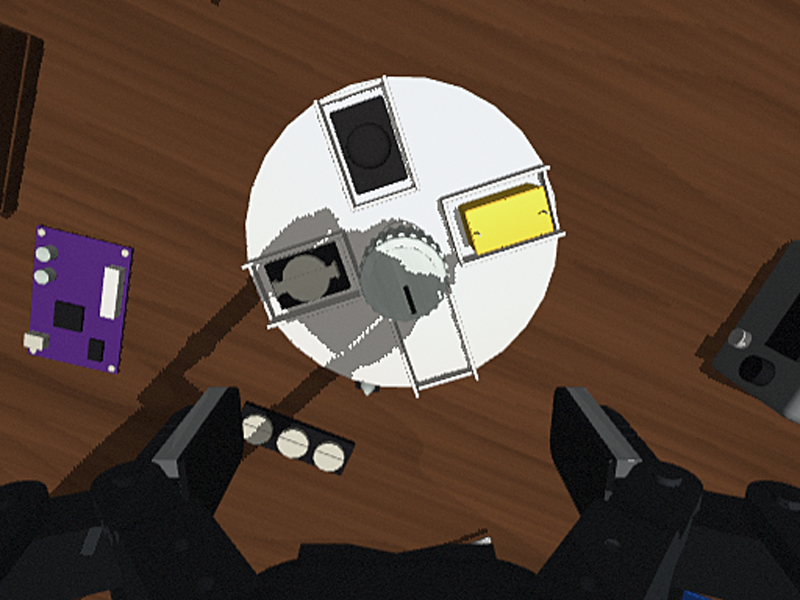

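Wrist view: knob top at (404,277), empty bay's outer corners at (418,394) and (475,377), pointer cone at (368,388). The plate spans x 246–558 and y 76–388.

Run:
```python
from h import *
i=np.load("w2_i.npy",allow_pickle=True).item();k=1.5625
t=np.linspace(0,2*np.pi,361)
pts=[(0,.121,418,394),(0,.121,475,377),(2,.121,317,102),(2,.121,384,80),(2,.039,357,207),(2,.039,415,187),
(1,.121,548,168),(1,.121,563,234),(1,.039,441,200),(1,.039,460,263),(3,.121,245,266),(3,.121,270,325)]
def build(p,s):
    o=[]
    for kk,r,u,v in pts:
        c=[proj(i,rz(p[2]+s*kk*np.pi/2)@[-r,y,.053]+[p[0],p[1],0])[0]-np.array([u,v])/k for y in(.027,-.027)]
        o.append(min(c,key=np.linalg.norm))
    return o
def g(p,s):
    e=proj(i,np.c_[.126*np.cos(t)+p[0],.126*np.sin(t)+p[1],0*t+.028])
    o=[e[:,0].min()-246/k,e[:,0].max()-558/k,e[:,1].min()-76/k,e[:,1].max()-388/k]
    return np.r_[o,proj(i,[p[0],p[1],.145])[0]-np.array([404,277])/k,np.ravel(build(p,s))]
for s in(1,-1):
    r=least_squares(g,[.592,-.2156,.73],args=(s,));print(s,r.cost,r.x.round(4),r.fun.round(1))
    c=r.x
    for z in(.02,.03,.04):
        f=lambda w:proj(i,[c[0]-.136*np.cos(w[0]),c[1]-.136*np.sin(w[0]),z])[0]-np.array([368,389])/k
        q=least_squares(f,[.2]);print(z,q.x,q.fun)
```

```text
1 67.31374213787916 [ 0.5878 -0.2173  0.733 ] [-1.1  1.  -1.2 -0.5 -0.1  1.6 -1.4  2.4  2.7  1.4 -2.9 -1.8  1.2 -4.3
 -3.6  2.9  3.9  1.   1.5 -2.7  2.4  0.3  0.3 -0.5  1.   2.8 -3.  -0.7
 -2.   2.2]
0.02 [0.19848149] [-0.13741868  0.67279785]
0.03 [0.19562998] [-0.80593518  3.90611815]
0.04 [0.19264129] [-1.51685402  7.27543939]
-1 70347.0177505382 [ 0.577  -0.2196 -0.8433] [  -2.1   -1.5    8.9    6.7   -2.6   13.   -98.2  -34.2 -134.7  -23.3
  146.8   49.9  103.9   64.    52.1    4.7   14.9   17.5 -105.1  -49.9
 -114.7  -92.1  -14.6    2.3  -26.8  -38.   107.    91.9   91.    54.2]
0.02 [0.19902072] [-1.56639762  7.74026117]
0.03 [0.19607544] [-2.26959962 11.09862055]
0.04 [0.19298257] [-3.01743306 14.59719313]
```

Request:
arm_command:
  motion:
    - {"x": -0.003, "y": 0.004, "z": 0.05, "ax": 0, "ay": 0, "az": 0, "fingers": 1}
    - {"x": 0, "y": 0, "z": 0.06, "ax": 0, "ay": 0, "az": 0, "fingers": 1}
    - {"x": 0, "y": 0, "z": 0.05, "ax": 0, "ay": 0, "az": 0, "fingers": 1}
    - {"x": 0, "y": 0, "z": 0.03, "ax": 0, "ay": 0, "az": 0, "fingers": 1}
    - {"x": 0, "y": 0, "z": 0, "ax": 0, "ay": 0, "az": 0, "fingers": 0.4}

```text
clock: 2.08
tcp_pos: [0.5841, -0.2176, 0.1074]
orientation: [-3.136, 0.005, 0.42]
ft_force: [0.1, 0.3, -0.0]
finger_gap: 0.07
grip_force: 0.0
```

Request:
arm_command:
  grip_force: 40
  motion:
    - {"x": 0, "y": 0, "z": 0, "ax": 0, "ay": 0, "az": 0, "fingers": 0.4}
    - {"x": 0, "y": 0, "z": 0, "ax": 0, "ay": 0, "az": 0, "fingers": 0.4}
    - {"x": 0, "y": 0, "z": 0, "ax": 0, "ay": 0, "az": 0, "fingers": 0.4}
    - {"x": 0, "y": 0, "z": 0, "ax": 0, "ay": 0, "az": 0, "fingers": 0.4}

```text
clock: 2.58
tcp_pos: [0.5869, -0.2176, 0.1128]
orientation: [-3.14, -0.0, 0.42]
ft_force: [-2.5, 4.7, -0.5]
finger_gap: 0.0507
grip_force: 46.6
```

Request:
arm_command:
  motion:
    - {"x": 0, "y": 0, "z": 0, "ax": 0, "ay": 0, "az": 5, "fingers": 0.4}
    - {"x": 0, "y": 0, "z": 0, "ax": 0, "ay": 0, "az": 8, "fingers": 0.4}
    - {"x": 0, "y": 0, "z": 0, "ax": 0, "ay": 0, "az": 9, "fingers": 0.4}
    - {"x": 0, "y": 0, "z": 0, "ax": 0, "ay": 0, "az": 8.7, "fingers": 0.4}
    - {"x": 0, "y": 0, "z": 0, "ax": 0, "ay": 0, "az": 0, "fingers": 0.4}

```text
clock: 3.2
tcp_pos: [0.5869, -0.2175, 0.1128]
orientation: [-3.14, 0.0, -0.118]
ft_force: [-4.2, 5.5, 0.5]
finger_gap: 0.0509
grip_force: 46.6
```

Request:
arm_command:
  motion:
    - {"x": 0, "y": 0, "z": 0, "ax": 0, "ay": 0, "az": 0, "fingers": 0.4}
    - {"x": 0, "y": 0, "z": 0, "ax": 0, "ay": 0, "az": 0, "fingers": 1}
    - {"x": 0, "y": 0, "z": 0, "ax": 0, "ay": 0, "az": 0, "fingers": 1}
    - {"x": 0, "y": 0, "z": 0, "ax": 0, "ay": 0, "az": 0, "fingers": 1}
    - {"x": 0, "y": 0, "z": -0.05, "ax": 0, "ay": 0, "az": 0, "fingers": 1}

```text
clock: 3.82
tcp_pos: [0.5837, -0.2175, 0.157]
orientation: [-3.139, 0.009, -0.116]
ft_force: [0.6, -0.6, 0.6]
finger_gap: 0.0854
grip_force: 0.0
```

Request:
arm_command:
  motion:
    - {"x": 0, "y": 0, "z": -0.06, "ax": 0, "ay": 0, "az": 0, "fingers": 1}
    - {"x": 0, "y": 0, "z": -0.06, "ax": 0, "ay": 0, "az": 0, "fingers": 1}
    - {"x": 0, "y": 0, "z": -0.03, "ax": 0, "ay": 0, "az": 0, "fingers": 1}
    - {"x": 0, "y": 0, "z": 0, "ax": 0, "ay": 0, "az": 0, "fingers": 1}

```text
clock: 4.32
tcp_pos: [0.5891, -0.2197, 0.3161]
orientation: [3.139, -0.008, -0.116]
ft_force: [-0.5, 0.2, -0.1]
finger_gap: 0.0856
grip_force: 0.0
```

```bash
python3 -c "
from h import *
s=state();print({k:np.round(s[k],4) for k in('clock','q','tcp_pos','orientation')})
shot('w3')
for n in ('side','scene'): np.save(n+'1.npy',camera(n))"
```

```text
{'clock': np.float64(4.325), 'q': array([-3.9650e-01,  1.3160e-01,  1.6064e+00, -2.0000e-04,  1.3951e+00,
        1.2905e+00]), 'tcp_pos': array([ 0.5891, -0.2197,  0.3161]), 'orientation': array([ 3.1391, -0.0081, -0.1161])}
```

View pics/w3.png

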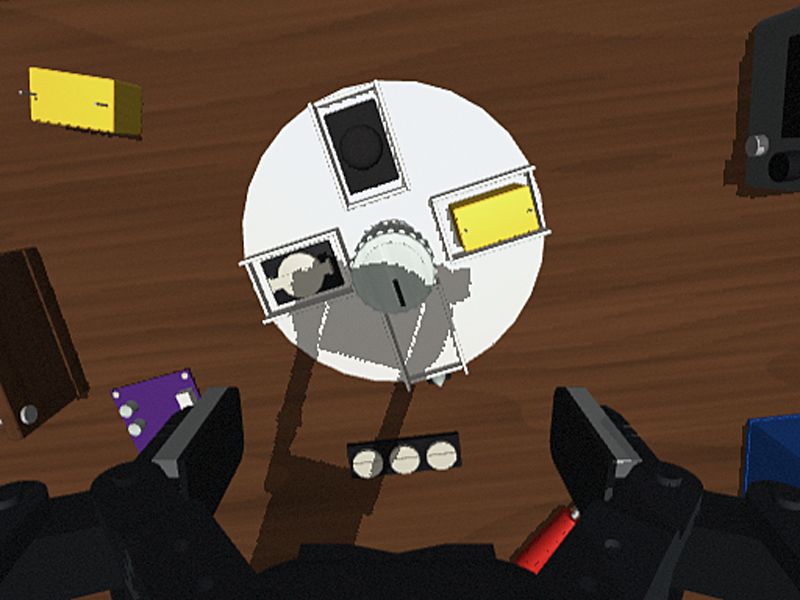

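The carousel's empty bay, mid outer edge at (437,380), now stands at the pointer (440,379). Next I move over the rack with the fingers shut and turned across the row.

Request:
arm_command:
  motion:
    - {"x": -0.002, "y": -0.056, "z": 0, "ax": 0, "ay": 0, "az": 0, "fingers": 0}
    - {"x": -0.002, "y": -0.056, "z": 0, "ax": 0, "ay": 0, "az": 0, "fingers": 0}
    - {"x": -0.002, "y": -0.056, "z": 0, "ax": 0, "ay": 0, "az": 0, "fingers": 0}
    - {"x": -0.002, "y": -0.056, "z": 0, "ax": 0, "ay": 0, "az": 0, "fingers": 0}
    - {"x": -0.002, "y": -0.056, "z": 0, "ax": 0, "ay": 0, "az": 0, "fingers": 0}

```text
clock: 5.1
tcp_pos: [0.6084, 0.0622, 0.3083]
orientation: [3.141, 0.004, -0.116]
ft_force: [0.8, 0.5, 0.1]
finger_gap: -0.0001
grip_force: 0.0
```

Request:
arm_command:
  motion:
    - {"x": -0.002, "y": -0.056, "z": 0, "ax": 0, "ay": 0, "az": 0, "fingers": 0}
    - {"x": -0.002, "y": -0.056, "z": 0, "ax": 0, "ay": 0, "az": 0, "fingers": 0}
    - {"x": -0.002, "y": -0.054, "z": 0, "ax": 0, "ay": 0, "az": 0, "fingers": 0}
    - {"x": 0, "y": 0, "z": 0, "ax": 0, "ay": 0, "az": -10, "fingers": 0}
    - {"x": 0, "y": 0, "z": 0, "ax": 0, "ay": 0, "az": -10, "fingers": 0}

```text
clock: 5.72
tcp_pos: [0.6215, 0.2271, 0.3076]
orientation: [3.141, 0.005, 0.241]
ft_force: [-0.6, -0.3, 0.1]
finger_gap: -0.0003
grip_force: 0.0
```

Request:
arm_command:
  motion:
    - {"x": 0, "y": 0, "z": 0, "ax": 0, "ay": 0, "az": -10, "fingers": 0}
    - {"x": 0, "y": 0, "z": 0, "ax": 0, "ay": 0, "az": -10, "fingers": 0}
    - {"x": 0, "y": 0, "z": 0, "ax": 0, "ay": 0, "az": -10, "fingers": 0}
    - {"x": 0, "y": 0, "z": 0, "ax": 0, "ay": 0, "az": -10, "fingers": 0}
    - {"x": 0, "y": 0, "z": 0, "ax": 0, "ay": 0, "az": -10, "fingers": 0}

```text
clock: 6.35
tcp_pos: [0.6218, 0.2258, 0.308]
orientation: [-3.138, 0.003, 1.111]
ft_force: [0.6, -0.1, -0.1]
finger_gap: -0.0001
grip_force: 0.0
```

Request:
arm_command:
  motion:
    - {"x": 0, "y": 0, "z": 0, "ax": 0, "ay": 0, "az": -10, "fingers": 0}
    - {"x": 0, "y": 0, "z": 0, "ax": 0, "ay": 0, "az": -10, "fingers": 0}
    - {"x": 0, "y": 0, "z": 0, "ax": 0, "ay": 0, "az": -10, "fingers": 0}
    - {"x": 0, "y": 0, "z": 0, "ax": 0, "ay": 0, "az": 0, "fingers": 0}

```text
clock: 6.85
tcp_pos: [0.6219, 0.2258, 0.3084]
orientation: [-3.137, 0.001, 1.627]
ft_force: [0.2, -0.3, 1.0]
finger_gap: -0.0
grip_force: 0.0
```

```bash
python3 -c "
from h import *
s=state();print({k:np.round(s[k],4) for k in('clock','q','tcp_pos','orientation')})
shot('w4')
i=camera_info('wrist');P=np.array([[x,y,z] for x,y,z in [(-.0325,-.097,.178),(.0325,-.097,.178),(.0325,.0195,.178),(-.0325,.0195,.178),(.0325,.097,.168),(-.0325,.097,.168)]])
print((proj(i,P@rz(.0711).T+[.5611,.2051,0])*1.5625).round())
"
```

```text
{'clock': np.float64(6.85), 'q': array([ 0.3107,  0.2062,  1.534 , -0.    ,  1.4058,  0.2541]), 'tcp_pos': array([0.6219, 0.2258, 0.3084]), 'orientation': array([-3.1374e+00,  1.1000e-03,  1.6274e+00])}
[[242. 470.]
 [350. 469.]
 [341. 281.]
 [220. 282.]
 [336. 130.]
 [210. 132.]]
```

View pics/w4.png

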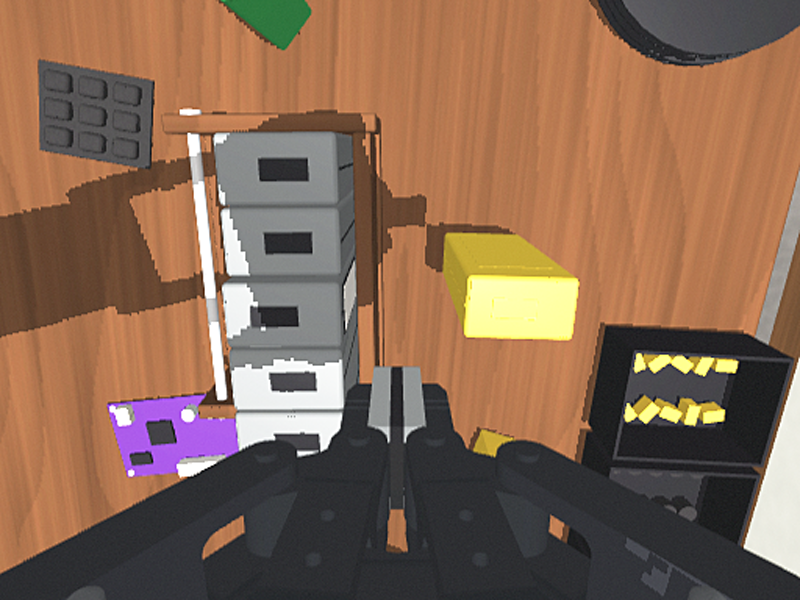

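Wrist view: the row's tops match my projections within 2–3 px. The label edge shows on the third case at (349,290), and its top spans (222–347, 280–347). The yellow look-alike at (520,300) is well clear.

Request:
arm_command:
  motion:
    - {"x": -0.0164, "y": -0.005, "z": 0.04, "ax": 0, "ay": 0, "az": -0.8, "fingers": 0}
    - {"x": 0, "y": 0, "z": 0.05, "ax": 0, "ay": 0, "az": 0, "fingers": 0}
    - {"x": 0, "y": 0, "z": 0.04, "ax": 0, "ay": 0, "az": 0, "fingers": 0}
    - {"x": 0, "y": 0, "z": 0.011, "ax": 0, "ay": 0, "az": 0, "fingers": 0}
    - {"x": 0, "y": 0, "z": 0, "ax": 0, "ay": 0, "az": 0, "fingers": 0}

```text
clock: 7.52
tcp_pos: [0.6185, 0.2094, 0.1697]
orientation: [-3.14, 0.0, 1.642]
ft_force: [-0.5, 0.2, 0.2]
finger_gap: -0.0002
grip_force: 0.0
```

Request:
arm_command:
  motion:
    - {"x": 0, "y": -0.005, "z": 0, "ax": 0, "ay": 0, "az": 0, "fingers": 0}
    - {"x": 0, "y": -0.005, "z": 0, "ax": 0, "ay": 0, "az": 0, "fingers": 0}
    - {"x": 0, "y": -0.005, "z": 0, "ax": 0, "ay": 0, "az": 0, "fingers": 0}

```text
clock: 7.9
tcp_pos: [0.6041, 0.2086, 0.1717]
orientation: [3.139, -0.0, 1.643]
ft_force: [-0.5, -0.4, 0.4]
finger_gap: 0.0002
grip_force: 0.0
```

```bash
cat >> h.py <<'E'
def rk(p):return (rz(.0711).T@(np.array(p)-[.5625,.2051,0])).round(4)
E
python3 -c "
from h import *
s=state();print(s['clock'],rk(s['tcp_pos']),s['orientation'].round(3),s['ft_force'].round(1))
np.save('sc2.npy',camera('scene'))"
```

```text
7.9 [0.0417 0.0006 0.1717] [ 3.139 -0.     1.643] [-0.5 -0.4  0.4]
```

Request:
arm_command:
  motion:
    - {"x": -0.0006, "y": 0, "z": 0.005, "ax": 0, "ay": 0, "az": 0, "fingers": 0}
    - {"x": 0, "y": -0.005, "z": 0, "ax": 0, "ay": 0, "az": 0, "fingers": 0}
    - {"x": 0, "y": -0.006, "z": 0, "ax": 0, "ay": 0, "az": 0, "fingers": 0}
    - {"x": 0, "y": -0.006, "z": 0, "ax": 0, "ay": 0, "az": 0, "fingers": 0}

```text
clock: 8.45
tcp_pos: [0.5864, 0.2065, 0.1651]
orientation: [-3.141, 0.0, 1.643]
ft_force: [1.5, 1.4, 1.5]
finger_gap: 0.0
grip_force: 0.3
```

Request:
arm_command:
  motion:
    - {"x": 0, "y": -0.006, "z": 0, "ax": 0, "ay": 0, "az": 0, "fingers": 0}
    - {"x": 0, "y": -0.006, "z": 0, "ax": 0, "ay": 0, "az": 0, "fingers": 0}

```text
clock: 8.7
tcp_pos: [0.5744, 0.2057, 0.1653]
orientation: [-3.141, -0.0, 1.643]
ft_force: [-0.3, -1.3, -0.2]
finger_gap: -0.0001
grip_force: 0.2
```

```bash
python3 -c "
from h import *
s=state();print(s['clock'],rk(s['tcp_pos']),s['orientation'].round(3),s['ft_force'].round(1))
np.save('sc3.npy',camera('scene'))"
```

```text
8.7 [ 0.012  -0.0003  0.1653] [-3.141 -0.     1.643] [-0.3 -1.3 -0.2]
```

Request:
arm_command:
  motion:
    - {"x": 0, "y": -0.006, "z": 0, "ax": 0, "ay": 0, "az": 0, "fingers": 0}
    - {"x": 0, "y": -0.005, "z": 0, "ax": 0, "ay": 0, "az": 0, "fingers": 0}
    - {"x": 0, "y": -0.005, "z": 0, "ax": 0, "ay": 0, "az": 0, "fingers": 0}
    - {"x": 0, "y": -0.004, "z": 0, "ax": 0, "ay": 0, "az": 0, "fingers": 0}

```text
clock: 9.25
tcp_pos: [0.5546, 0.2042, 0.1652]
orientation: [-3.141, 0.0, 1.643]
ft_force: [-0.4, 0.2, -0.7]
finger_gap: -0.0001
grip_force: 0.0
```

Request:
arm_command:
  motion:
    - {"x": 0, "y": -0.004, "z": 0, "ax": 0, "ay": 0, "az": 0, "fingers": 0}
    - {"x": 0, "y": -0.004, "z": 0, "ax": 0, "ay": 0, "az": 0, "fingers": 0}
    - {"x": 0, "y": -0.004, "z": 0, "ax": 0, "ay": 0, "az": 0, "fingers": 0}
    - {"x": 0, "y": -0.004, "z": 0, "ax": 0, "ay": 0, "az": 0, "fingers": 0}
    - {"x": 0, "y": 0, "z": 0, "ax": 0, "ay": 0, "az": 0, "fingers": 0}

```text
clock: 9.88
tcp_pos: [0.5387, 0.2031, 0.1652]
orientation: [-3.141, 0.0, 1.643]
ft_force: [0.6, -0.9, 0.2]
finger_gap: -0.0004
grip_force: 0.0
```

Run:
```python
from h import *
s=state();print(s['clock'],rk(s['tcp_pos']),s['orientation'].round(3),s['ft_force'].round(1))
i=camera_info("scene");sc=camera("scene");sd=camera("side");j=camera_info("side")
np.save("sc4.npy",sc)
def box(th,z0=.16,x0=-.0325):
    c,q=np.cos(th),np.sin(th);o=[]
    for x in(0,.065):
        for y in(-.019,.019):o.append([x0+x*c-z0*q,y,.018+x*q+z0*c])
    return np.array(o)@rz(.0711).T+[.5625,.2051,0]
for th in(22,28,33):
    print(th,proj(i,box(np.radians(th))).round().tolist(),proj(j,box(np.radians(th))).round().tolist())
a=cv2.resize(sc[165:265,215:345,::-1],None,fx=4,fy=4,interpolation=cv2.INTER_CUBIC)
b=cv2.resize(sd[125:225,265:335,::-1],None,fx=4,fy=4,interpolation=cv2.INTER_CUBIC)
cv2.imwrite("pics/lean.png",np.hstack([a,b]))
```

```text
9.875 [-0.0239 -0.0003  0.1652] [-3.141  0.     1.643] [ 0.6 -0.9  0.2]
22 [[302.0, 198.0], [312.0, 205.0], [284.0, 197.0], [294.0, 205.0]] [[304.0, 150.0], [315.0, 144.0], [317.0, 160.0], [329.0, 154.0]]
28 [[306.0, 198.0], [316.0, 205.0], [290.0, 195.0], [300.0, 202.0]] [[301.0, 147.0], [312.0, 142.0], [314.0, 155.0], [325.0, 150.0]]
33 [[309.0, 199.0], [319.0, 206.0], [294.0, 194.0], [305.0, 201.0]] [[298.0, 146.0], [309.0, 141.0], [310.0, 152.0], [322.0, 146.0]]
```

Request:
arm_command:
  motion:
    - {"x": 0, "y": 0.004, "z": -0.03, "ax": 0, "ay": 0, "az": 0, "fingers": 0}
    - {"x": 0, "y": 0, "z": -0.06, "ax": 0, "ay": 0, "az": 0, "fingers": 0}
    - {"x": 0, "y": 0, "z": -0.06, "ax": 0, "ay": 0, "az": 0, "fingers": 0}
    - {"x": 0, "y": 0.05, "z": -0.02, "ax": 0, "ay": 0, "az": 0, "fingers": 0}
    - {"x": 0, "y": 0.05, "z": 0, "ax": 0, "ay": 0, "az": 0, "fingers": 0}

```text
clock: 10.6
tcp_pos: [0.6454, 0.2113, 0.3403]
orientation: [3.134, -0.002, 1.644]
ft_force: [0.1, -0.1, -0.2]
finger_gap: -0.0003
grip_force: 0.0
```

Run:
```python
from h import *
s=state();print(s['clock'],rk(s['tcp_pos']))
sd=camera("side");np.save("sd5.npy",sd);sc=camera("scene");np.save("sc5.npy",sc)
def show(im,x0,x1,y0,y1):
    h=im.astype(int);sat=h.max(2)-h.min(2)
    for y in range(y0,y1):print(y,"".join(("#" if h[y,x].mean()>110 else "+" if h[y,x].mean()>60 else "-") if sat[y,x]<25 else "." for x in range(x0,x1)))
show(sd,288,368,135,185);
show(sc,240,330,180,245)
```

```text
10.6 [8.310e-02 3.000e-04 3.403e-01]
135 ............................+++++++...................................+---------
136 ........................+++++++++++......................................-------
137 ....................++++++++++++++++......................................------
138 ................++++++++++++++++++++......................................------
139 ................+++++++++++++++++++++.....................................------
140 .................++++++++++++++++++++.....................................------
141 .................++-+++++++-++++++++++....................................------
142 ..................++###++++++++++++++++...................................------
143 ..................+######++++++++++++++...................................-+++--
144 .................##########++++++-++++++..................................++#+--
145 ...............####++++######+++++-++-++.................................-+#++--
146 .............#####++---++######++++++++++................................+++-++-
147 ............########++-++#########+++++
[... 8661 characters left out ...]
#######++++++++++++++..............
238 ........................++.....+++++++++++++++++++++++#####+++++++++++++++++..............
239 .........................+.....++++++++++++++++++++++++##+++++++++++++++.+++..............
240 ..........................-...++++++++++++++++++++++++++++++++++++++++...++++.............
241 ...........................-..++++++++++++++++++++++++++++++++++++++.....++##+............
242 .............................+++++++++++++++++++++++++++++++++++++.......+#####...........
243 ..............................++++++++++++++++++++++++++++++++++........+++#####..........
244 ...............................++++++++++++++++++++++++++++++...........+++.#####+........
```

The case leans as planned: its top corners at scene px (295,195) and (319,206) match the 33° prediction within a pixel, and the neighbours stand unmoved. Next I move in front and turn for the grasp.

Request:
arm_command:
  motion:
    - {"x": 0, "y": -0.05, "z": 0, "ax": 0, "ay": 0, "az": 0, "fingers": 1}
    - {"x": 0, "y": -0.05, "z": 0, "ax": 0, "ay": 0, "az": 0, "fingers": 1}
    - {"x": 0, "y": -0.05, "z": 0, "ax": 0, "ay": 0, "az": 0, "fingers": 1}
    - {"x": 0, "y": -0.05, "z": 0, "ax": 0, "ay": 0, "az": 0, "fingers": 1}
    - {"x": 0, "y": 0, "z": 0, "ax": 0, "ay": 0, "az": -10, "fingers": 1}

```text
clock: 11.32
tcp_pos: [0.4395, 0.1957, 0.3352]
orientation: [-3.141, -0.0, 1.823]
ft_force: [0.3, 0.7, -0.5]
finger_gap: 0.0855
grip_force: 0.0
```

Request:
arm_command:
  motion:
    - {"x": 0, "y": 0, "z": 0, "ax": 0, "ay": 0, "az": -10, "fingers": 1}
    - {"x": 0, "y": 0, "z": 0, "ax": 0, "ay": 0, "az": -10, "fingers": 1}
    - {"x": 0, "y": 0, "z": 0, "ax": 0, "ay": 0, "az": -10, "fingers": 1}
    - {"x": 0, "y": 0, "z": 0, "ax": 0, "ay": 0, "az": -10, "fingers": 1}
    - {"x": 0, "y": 0, "z": 0, "ax": 0, "ay": 0, "az": -10, "fingers": 1}

```text
clock: 11.95
tcp_pos: [0.4425, 0.196, 0.335]
orientation: [-3.141, -0.001, 2.696]
ft_force: [-0.1, 0.5, 0.2]
finger_gap: 0.0855
grip_force: 0.0
```

Request:
arm_command:
  motion:
    - {"x": 0, "y": 0, "z": 0, "ax": 0, "ay": 0, "az": -10, "fingers": 1}
    - {"x": 0, "y": 0, "z": 0, "ax": 0, "ay": 0, "az": -10, "fingers": 1}
    - {"x": 0, "y": 0, "z": 0, "ax": 0, "ay": 0, "az": -10, "fingers": 1}
    - {"x": 0, "y": 0, "z": 0, "ax": 0, "ay": 0, "az": 0, "fingers": 1}

```text
clock: 12.45
tcp_pos: [0.4426, 0.196, 0.3351]
orientation: [-3.141, -0.001, -3.071]
ft_force: [-0.3, 0.0, -0.0]
finger_gap: 0.0855
grip_force: 0.0
```

Request:
arm_command:
  motion:
    - {"x": 0, "y": 0, "z": 0, "ax": 0, "ay": -8.25, "az": 0, "fingers": 1}
    - {"x": 0, "y": 0, "z": 0, "ax": 0, "ay": -8.25, "az": 0, "fingers": 1}
    - {"x": 0, "y": 0, "z": 0, "ax": 0, "ay": -8.25, "az": 0, "fingers": 1}
    - {"x": 0, "y": 0, "z": 0, "ax": 0, "ay": -8.25, "az": 0, "fingers": 1}
    - {"x": 0, "y": 0, "z": 0, "ax": 0, "ay": 0, "az": 0, "fingers": 1}

```text
clock: 13.08
tcp_pos: [0.4403, 0.1956, 0.3325]
orientation: [3.141, 0.573, -3.069]
ft_force: [0.1, 0.0, -0.2]
finger_gap: 0.0857
grip_force: 0.0
```

```bash
cat >> h.py <<'E'
from scipy.spatial.transform import Rotation as Ro
def rel(target_rack,th):
    s=state();T=Ro.from_euler("xyz",s["orientation"]).as_matrix()
    w=rz(.0711)@np.array(target_rack)+[.5625,.2051,0]
    Rg=rz(.0711+np.pi)@np.diag([1,-1,-1])@Ro.from_euler("y",-th,degrees=True).as_matrix()
    print("t",s["clock"],"rack",rk(s["tcp_pos"]),"q",s["q"].round(2),"shift",(T.T@(w-s["tcp_pos"])).round(4),"turn",np.degrees(Ro.from_matrix(T.T@Rg).as_rotvec()).round(1))
E
python3 -c "
from h import *
rel([-.1174,0,.2085],33)"
```

```text
t 13.075 rack [-0.1225 -0.0008  0.3325] q [ 0.54 -0.51  2.21 -0.31  0.95 -0.98] shift [0.0629 0.0008 0.107 ] turn [ 0.  -0.2  0.1]
```

Request:
arm_command:
  motion:
    - {"x": 0.021, "y": 0.0008, "z": 0.036, "ax": 0, "ay": 0, "az": 0, "fingers": 1}
    - {"x": 0.021, "y": 0, "z": 0.036, "ax": 0, "ay": 0, "az": 0, "fingers": 1}
    - {"x": 0.021, "y": 0, "z": 0.035, "ax": 0, "ay": 0, "az": 0, "fingers": 1}
    - {"x": 0, "y": 0, "z": 0, "ax": 0, "ay": 0, "az": 0, "fingers": 1}

```text
clock: 13.58
tcp_pos: [0.4472, 0.1958, 0.2073]
orientation: [-3.138, 0.568, -3.07]
ft_force: [-0.7, -0.2, 0.6]
finger_gap: 0.0856
grip_force: 0.0
```

Run:
```python
from h import *
rel([-.0684,0,.133],33)
shot("w6");i=camera_info("wrist")
def box(th,z0=.16,x0=-.0325):
    c,q=np.cos(th),np.sin(th);o=[]
    for x in(0,.065):
        for y in(-.019,.019):o.append([x0+x*c-z0*q,y,.018+x*q+z0*c])
    return np.array(o)@rz(.0711).T+[.5625,.2051,0]
print(proj(i,box(np.radians(33))).round())
im=np.load("w6.npy").astype(int);sat=im.max(2)-im.min(2)
for y in range(130,330,5):print(y,"".join(("#" if im[y,x].mean()>110 else "+" if im[y,x].mean()>60 else "-") if sat[y,x]<25 else "." for x in range(150,360,3)))
```

```text
t 13.575 rack [-0.1157 -0.001   0.2073] q [ 0.54 -0.41  2.38 -0.39  0.69 -0.86] shift [0.0001 0.0013 0.0881] turn [-0.2 -0.5  0. ]
[[220. 158.]
 [287. 158.]
 [223. 261.]
 [284. 261.]]
130 .--...................................................................
135 ######################################################################
140 ######################################################################
145 ...+++++-++++++-++++++-++++++++++++-+++++++++#+#+#####################
150 -.++++++-++++++++++++++++++++++++++-++++++++++++++++++++++++++-+++++..
155 ..+++++++++++++++++++-+++++++++++++-+++++++++++++++++++-++++++-++++++-
160 .++++++-+++++++++++++-+++++++++++++-+++++++++++++-+++++++++++++++++++.
165 .++++++-+++++++++++++-+++++++++++++++++++++++++++-+++++++++++++-++++++
170 ++++++-++++++++++++++++++######################++-+++++++++++++-++++++
175 ++++++-++++++++++++++++++#####################+########++++##########-
180 ------------+++----------#####################+########-+++-##########
185 ###########++-+###############################+########-+++-##########
190 ##########-+
[... 1383 characters left out ...]
####-----#####+######----
285 --#######-################++...............+#####-----###########-----
290 --++############+--#######++...............#####-----#####+#####------
295 ----######+#####-----########............################.##########+-
300 -----######+####+----+#######............########################-----
305 ###########+#################............#########################+---
310 ------+++++--++++++++########............#############################
315 --+------------------########............#############################
320 ########+-+----------########............#############################
325 #############################...........##############################
```

Request:
arm_command:
  motion:
    - {"x": -0.004, "y": 0.003, "z": 0.028, "ax": 0, "ay": 0, "az": 0, "fingers": 1}
    - {"x": 0, "y": 0, "z": 0.035, "ax": 0, "ay": 0, "az": 0, "fingers": 1}
    - {"x": 0, "y": 0, "z": 0.025, "ax": 0, "ay": 0, "az": 0, "fingers": 1}
    - {"x": 0, "y": 0, "z": 0, "ax": 0, "ay": 0, "az": 0, "fingers": 1}

```text
clock: 14.12
tcp_pos: [0.5014, 0.2042, 0.1407]
orientation: [-3.142, 0.576, -3.071]
ft_force: [0.2, 0.1, 0.3]
finger_gap: 0.0855
grip_force: 0.0
```

Request:
arm_command:
  grip_force: 45
  motion:
    - {"x": 0, "y": 0, "z": 0, "ax": 0, "ay": 0, "az": 0, "fingers": 0.5}
    - {"x": 0, "y": 0, "z": 0, "ax": 0, "ay": 0, "az": 0, "fingers": 0.35}
    - {"x": 0, "y": 0, "z": 0, "ax": 0, "ay": 0, "az": 0, "fingers": 0.3}
    - {"x": 0, "y": 0, "z": 0, "ax": 0, "ay": 0, "az": 0, "fingers": 0.3}
    - {"x": 0, "y": 0, "z": 0, "ax": 0, "ay": 0, "az": 0, "fingers": 0.3}

```text
clock: 14.75
tcp_pos: [0.5003, 0.2044, 0.1414]
orientation: [3.141, 0.578, -3.07]
ft_force: [-4.2, -2.0, 7.6]
finger_gap: 0.0374
grip_force: 44.9
```

```bash
python3 -c "
from h import *
rel([-.0684,0,.133],33);s=state();print(s['finger_gap'],s['grip_force'],s['ft_force'].round(1),s['wrist_torque'].round(2))"
```

```text
t 14.75 rack [-0.0621  0.0037  0.1414] q [ 0.48 -0.2   2.37 -0.49  0.48 -0.78] shift [ 0.0099 -0.0037  0.0035] turn [0.1 0.1 0. ]
0.037381979183617256 44.91112768650055 [-4.2 -2.   7.6] [-0.26  0.27 -0.26]
```

Request:
arm_command:
  motion:
    - {"x": -0.003, "y": 0, "z": -0.005, "ax": 0, "ay": 0, "az": 0, "fingers": 0.3}
    - {"x": -0.002, "y": 0, "z": -0.008, "ax": 0, "ay": 0, "az": 0, "fingers": 0.3}
    - {"x": 0, "y": 0, "z": -0.012, "ax": 0, "ay": 0, "az": 0, "fingers": 0.3}
    - {"x": 0, "y": 0, "z": -0.012, "ax": 0, "ay": 0, "az": 0, "fingers": 0.3}

```text
clock: 15.25
tcp_pos: [0.483, 0.2027, 0.1737]
orientation: [-3.141, 0.575, -3.069]
ft_force: [0.1, -0.3, -2.6]
finger_gap: 0.0375
grip_force: 45.2
```

Run:
```python
from h import *
rel([-.0684,0,.133],33);s=state();print(s['finger_gap'],s['grip_force'],s['ft_force'].round(1),s['wrist_torque'].round(2))
for n,x0,x1,y0,y1 in(("side",288,368,135,200),("scene",240,330,185,245)):
    a=np.load({"side":"sd5","scene":"sc5"}[n]+".npy").astype(int);im=camera(n);np.save(n+"6.npy",im);d=np.abs(im.astype(int)-a).max(2)>40
    print(n);[print(y,"".join("#" if d[y,x:x+2].any() else "." for x in range(x0,x1,2))) for y in range(y0,y1,3)]
```

```text
t 15.25 rack [-0.0795  0.0033  0.1737] q [ 0.5  -0.29  2.37 -0.43  0.57 -0.84] shift [ 0.0129 -0.0033  0.0402] turn [ 0.  -0.   0.1]
0.0374865438741064 45.19418656826019 [ 0.1 -0.3 -2.6] [-0.08  0.51 -0.07]
side
135 #################..................#####
138 ########.#########...................###
141 ###...###########....................##.
144 ####..#####.######..................###.
147 ..###.############..................####
150 .........###.#####..................#.##
153 ...........#.#####........###.......####
156 .......#.....#...##......#####.......###
159 ............##...###.......####..#......
162 ......#.....##....#.......######..##....
165 ....####...##.....#....##..##########...
168 ..####.....########....####.#######.....
171 ..##........########.....#######........
174 ##.............#####......###...........
177 .................####...................
180 ##..............#####..............#....
183 .................#..#...........###.....
186 .............................###........
189 ...................##.....###...........
192 ....................#..###...
[... 407 characters left out ...]

203 ...........##.####..........###..##.####.....
206 ..........######................#######......
209 ...........##...................######.......
212 .......................#..........###........
215 ......................###...................#
218 .....................###..................###
221 ..................######....######......#####
224 ..................################....#######
227 ....................############.....########
230 .#....................######..........#######
233 ###.....##..............#######.......####...
236 ###......###.............####................
239 ..........###..##............................
242 ............#####....................##......
```

The force reads -2.6 N, the weight of the case, so it hangs free. Continue lifting.

Request:
arm_command:
  motion:
    - {"x": 0, "y": 0, "z": -0.018, "ax": 0, "ay": 0, "az": 0, "fingers": 0.3}
    - {"x": 0, "y": 0, "z": -0.025, "ax": 0, "ay": 0, "az": 0, "fingers": 0.3}
    - {"x": -0.003, "y": 0, "z": -0.03, "ax": 0, "ay": 0, "az": 0, "fingers": 0.3}
    - {"x": -0.015, "y": 0, "z": -0.03, "ax": 0, "ay": 0, "az": 0, "fingers": 0.3}
    - {"x": -0.02, "y": 0, "z": -0.03, "ax": 0, "ay": 0, "az": 0, "fingers": 0.3}

```text
clock: 15.98
tcp_pos: [0.4424, 0.2, 0.3061]
orientation: [3.141, 0.576, -3.068]
ft_force: [0.8, -0.3, -2.4]
finger_gap: 0.038
grip_force: 45.1
```

Request:
arm_command:
  motion:
    - {"x": -0.02, "y": 0, "z": -0.03, "ax": 0, "ay": 0, "az": 0, "fingers": 0.3}
    - {"x": -0.018, "y": 0, "z": -0.025, "ax": 0, "ay": 0, "az": 0, "fingers": 0.3}
    - {"x": 0, "y": 0, "z": 0, "ax": 0, "ay": 0, "az": 0, "fingers": 0.3}

```text
clock: 16.35
tcp_pos: [0.4464, 0.201, 0.3765]
orientation: [3.138, 0.582, -3.071]
ft_force: [0.4, 0.4, -3.2]
finger_gap: 0.0377
grip_force: 45.1
```

```bash
python3 -c "
from h import *
rel([-.0684,0,.133],33);s=state();print(s['tcp_pos'],s['finger_gap'],s['grip_force'],s['ft_force'].round(1),s['wrist_torque'].round(2))"
```

```text
t 16.35 rack [-0.1161  0.0041  0.3765] q [ 0.55 -0.51  2.13 -0.3   1.01 -1.  ] shift [ 0.094  -0.005   0.2296] turn [ 0.2  0.4 -0. ]
[0.44638327 0.2009869  0.37648985] 0.03769852033838465 45.13181805610657 [ 0.4  0.4 -3.2] [-0.02  0.53  0.02]
```

Request:
arm_command:
  motion:
    - {"x": 0, "y": 0, "z": 0, "ax": 0, "ay": 6, "az": 0, "fingers": 0.3}
    - {"x": 0, "y": 0, "z": 0, "ax": 0, "ay": 9, "az": 0, "fingers": 0.3}
    - {"x": 0, "y": 0, "z": 0, "ax": 0, "ay": 10, "az": 0, "fingers": 0.3}
    - {"x": 0, "y": 0, "z": 0, "ax": 0, "ay": 8, "az": 0, "fingers": 0.3}
    - {"x": 0, "y": 0, "z": 0, "ax": 0, "ay": 0, "az": 0, "fingers": 0.3}

```text
clock: 16.98
tcp_pos: [0.4465, 0.1997, 0.369]
orientation: [-3.14, -0.005, -3.071]
ft_force: [-0.1, -0.3, -2.4]
finger_gap: 0.0375
grip_force: 46.0
```

Request:
arm_command:
  motion:
    - {"x": -0.002, "y": -0.025, "z": 0, "ax": 0, "ay": 0, "az": 0, "fingers": 0.3}
    - {"x": -0.003, "y": -0.04, "z": 0, "ax": 0, "ay": 0, "az": 0, "fingers": 0.3}
    - {"x": -0.003, "y": -0.05, "z": 0, "ax": 0, "ay": 0, "az": 0, "fingers": 0.3}
    - {"x": -0.004, "y": -0.052, "z": 0, "ax": 0, "ay": 0, "az": 0, "fingers": 0.3}
    - {"x": -0.004, "y": -0.052, "z": 0, "ax": 0, "ay": 0, "az": 0, "fingers": 0.3}

```text
clock: 17.6
tcp_pos: [0.4759, -0.0183, 0.3714]
orientation: [-3.14, 0.002, -3.068]
ft_force: [0.7, 0.6, -2.7]
finger_gap: 0.0377
grip_force: 46.3
```

Request:
arm_command:
  motion:
    - {"x": -0.004, "y": -0.052, "z": 0, "ax": 0, "ay": 0, "az": 0, "fingers": 0.3}
    - {"x": -0.004, "y": -0.052, "z": 0, "ax": 0, "ay": 0, "az": 0, "fingers": 0.3}
    - {"x": -0.004, "y": -0.05, "z": 0, "ax": 0, "ay": 0, "az": 0, "fingers": 0.3}
    - {"x": -0.003, "y": -0.04, "z": 0, "ax": 0, "ay": 0, "az": 0, "fingers": 0.3}
    - {"x": -0.001, "y": -0.02, "z": 0, "ax": 0, "ay": 0, "az": 0, "fingers": 0.3}

```text
clock: 18.23
tcp_pos: [0.5075, -0.2305, 0.3713]
orientation: [-3.141, -0.0, -3.071]
ft_force: [0.4, -0.0, -1.9]
finger_gap: 0.0376
grip_force: 46.4
```

Request:
arm_command:
  motion:
    - {"x": 0, "y": 0, "z": 0, "ax": 0, "ay": 0, "az": 6, "fingers": 0.3}
    - {"x": 0, "y": 0, "z": 0, "ax": 0, "ay": 0, "az": 10, "fingers": 0.3}
    - {"x": 0, "y": 0, "z": 0, "ax": 0, "ay": 0, "az": 10, "fingers": 0.3}
    - {"x": 0, "y": 0, "z": 0, "ax": 0, "ay": 0, "az": 10, "fingers": 0.3}
    - {"x": 0, "y": 0, "z": 0, "ax": 0, "ay": 0, "az": 10, "fingers": 0.3}

```text
clock: 18.85
tcp_pos: [0.5079, -0.2281, 0.3719]
orientation: [3.142, 0.0, 2.406]
ft_force: [0.5, -1.2, -2.8]
finger_gap: 0.0376
grip_force: 46.4
```

Request:
arm_command:
  motion:
    - {"x": 0, "y": 0, "z": 0, "ax": 0, "ay": 0, "az": 10, "fingers": 0.3}
    - {"x": 0, "y": 0, "z": 0, "ax": 0, "ay": 0, "az": 10, "fingers": 0.3}
    - {"x": 0, "y": 0, "z": 0, "ax": 0, "ay": 0, "az": 10, "fingers": 0.3}
    - {"x": 0, "y": 0, "z": 0, "ax": 0, "ay": 0, "az": 10, "fingers": 0.3}
    - {"x": 0, "y": 0, "z": 0, "ax": 0, "ay": 0, "az": 10, "fingers": 0.3}

```text
clock: 19.48
tcp_pos: [0.5079, -0.2281, 0.3719]
orientation: [3.141, 0.0, 1.534]
ft_force: [-0.6, -0.9, -2.7]
finger_gap: 0.0377
grip_force: 46.4
```

Request:
arm_command:
  motion:
    - {"x": 0, "y": 0, "z": 0, "ax": 0, "ay": 0, "az": 10, "fingers": 0.3}
    - {"x": 0, "y": 0, "z": 0, "ax": 0, "ay": 0, "az": 10, "fingers": 0.3}
    - {"x": 0, "y": 0, "z": 0, "ax": 0, "ay": 0, "az": 10, "fingers": 0.3}
    - {"x": 0, "y": 0, "z": 0, "ax": 0, "ay": 0, "az": 10, "fingers": 0.3}
    - {"x": 0, "y": 0, "z": 0, "ax": 0, "ay": 0, "az": 10, "fingers": 0.3}

```text
clock: 20.1
tcp_pos: [0.5079, -0.2281, 0.3719]
orientation: [3.141, -0.0, 0.661]
ft_force: [-0.3, 0.6, -2.1]
finger_gap: 0.0374
grip_force: 46.4
```

Request:
arm_command:
  motion:
    - {"x": 0, "y": 0, "z": 0, "ax": 0, "ay": 0, "az": 10, "fingers": 0.3}
    - {"x": 0, "y": 0, "z": 0, "ax": 0, "ay": 0, "az": 10, "fingers": 0.3}
    - {"x": 0, "y": 0, "z": 0, "ax": 0, "ay": 0, "az": 7, "fingers": 0.3}
    - {"x": 0, "y": 0, "z": 0, "ax": 0, "ay": 0, "az": 0, "fingers": 0.3}
    - {"x": 0, "y": 0, "z": 0, "ax": 0, "ay": 0, "az": 0, "fingers": 0.3}

```text
clock: 20.72
tcp_pos: [0.5082, -0.2287, 0.3722]
orientation: [3.142, -0.0, 0.197]
ft_force: [0.1, 0.6, -3.4]
finger_gap: 0.0374
grip_force: 46.4
```

Run:
```python
from h import *
s=state();print({k:np.round(s[k],4) for k in('clock','q','tcp_pos','orientation','finger_gap','grip_force','ft_force')})
# refit bay from w3, free radii
i=np.load("w3_i.npy",allow_pickle=True).item();k=1.5625;t=np.linspace(0,6.2832,361)
pts=[(0,1,408,388),(0,1,466,372),(2,1,309,104),(2,1,377,83),(2,0,349,208),(2,0,408,188),(1,1,533,168),(1,1,549,233),(1,0,432,198),(1,0,448,260),(3,1,241,263),(3,1,266,321),(3,0,338,230)]
def g(p):
    e=proj(i,np.c_[.126*np.cos(t)+p[0],.126*np.sin(t)+p[1],0*t+.028])
    o=[e[:,0].min()-243/k,e[:,0].max()-545/k,e[:,1].min()-80/k,e[:,1].max()-382/k]
    for kk,ou,u,v in pts:
        c=[proj(i,rz(p[2]+kk*np.pi/2)@[-p[3+(1-ou)],y*p[5],.053]+[p[0],p[1],0])[0]-np.array([u,v])/k for y in(1,-1)]
        o+=list(min(c,key=np.linalg.norm))
    return np.array(o)
r=least_squares(g,[.588,-.2173,.197,.121,.039,.027]);print(r.x.round(4),r.fun.round(1));c=r.x
f=lambda w:proj(i,[c[0]-.136*np.cos(w[0]),c[1]-.136*np.sin(w[0]),.022])[0]-np.array([440,380])/k
q=least_squares(f,[.2]);print("pointer",q.x,q.fun)
```

```text
{'clock': np.float64(20.725), 'q': array([-0.4676, -0.0153,  1.6611,  0.    ,  1.4957,  0.9058]), 'tcp_pos': array([ 0.5082, -0.2287,  0.3722]), 'orientation': array([ 3.1416e+00, -1.0000e-04,  1.9730e-01]), 'finger_gap': np.float64(0.0374), 'grip_force': np.float64(46.3746), 'ft_force': array([ 0.0571,  0.6487, -3.3586])}
[ 0.5876 -0.2176  0.195   0.1185  0.0387  0.0253] [-1.   0.6 -1.2 -0.5  0.2 -0.2 -0.1 -0.8  1.1  0.3 -0.3 -0.9 -1.3  1.
  1.1  0.6  0.1 -0.3 -0.3 -1.  -0.2  1.6  1.4  1.4  0.1 -0.4 -0.6 -0.4
 -1.   0.9]
pointer [0.19931603] [0.31361772 1.04837904]
```

Run:
```python
from h import *
s=state();T=Ro.from_euler("xyz",s["orientation"]).as_matrix()
np.save("pose7.npy",np.c_[T,s["tcp_pos"]])
tiles=[]
for n,w,h,k in(("side",100,90,4),("scene",100,90,4),("wrist",200,120,2)):
    i=camera_info(n);im=camera(n);np.save(n+"7.npy",im);np.save(n+"7_i.npy",i,allow_pickle=True)
    P=[s["tcp_pos"]+T@np.array([x,y,z]) for x in(-.0275,.0375) for y in(-.019,.019) for z in(-.04,.12)]
    p=proj(i,P);c=(proj(i,np.array(P)[:, :]).mean(0) if n!="wrist" else proj(i,[P[j] for j in(0,2,4,6)]).mean(0))
    x0,y0=int(c[0]-w/2),int(c[1]-h/2);y0=min(max(0,y0),384-h);x0=max(0,x0);print(n,x0,y0,k);print(p.round(1).tolist())
    tiles.append(cv2.resize(im[y0:y0+h,x0:x0+w,::-1],None,fx=k,fy=k,interpolation=cv2.INTER_CUBIC))
cv2.imwrite("pics/m7.png",np.vstack([np.hstack(tiles[:2]),np.hstack([tiles[2],0*tiles[2]])]))
```

```text
side 104 134 4
[[145.8, 143.1], [163.3, 185.4], [128.5, 152.2], [149.0, 193.6], [161.9, 164.8], [177.2, 204.8], [144.1, 174.6], [162.7, 213.5]]
scene 164 46 4
[[225.8, 64.9], [227.1, 115.7], [217.9, 62.3], [219.7, 112.3], [208.2, 68.7], [210.8, 120.9], [200.4, 66.0], [203.5, 117.3]]
wrist 153 227 2
[[203.3, 369.2], [231.0, 218.0], [304.1, 369.1], [276.4, 217.9], [194.5, 205.8], [229.2, 139.9], [312.3, 205.7], [277.9, 139.9]]
```

View pics/m7.png

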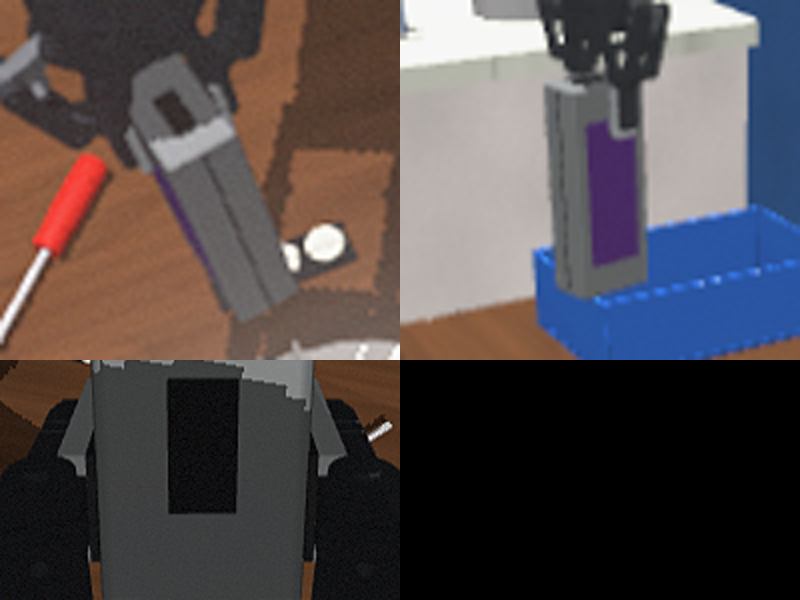

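Montage: the case hangs upright with its label side away from the axis. Bottom corners are at side px (163,214.5) and (178.5,207.5), and at scene (202.8,118.5), (210.3,120.3) and (225.8,116.8).

Run:
```python
from h import *
M=np.load("pose7.npy");T,p0=M[:,:3],M[:,3]
I={n:np.load(n+"7_i.npy",allow_pickle=True).item() for n in("side","scene","wrist")}
# case local: x toward axis(+tool x), y tool y, z up from underside
obs=[("side",(1,1,0),(163,214.5)),("side",(1,-1,0),(178.5,207.5)),("side",(1,1,1),(143.2,177)),("side",(1,-1,1),(162.7,166)),
("scene",(1,1,0),(202.75,118.5)),("scene",(1,-1,0),(210.25,120.3)),("scene",(-1,-1,0),(225.8,116.8)),("scene",(1,1,1),(200.75,67)),("scene",(1,-1,1),(209.75,69.75))]
def P(p,a): # p: dx,dy,dzb(bottom below tcp),tilt
    l=np.array([a[0]*.0325,a[1]*.019,-a[2]*.16]) # tool frame z down
    R=Ro.from_euler("y",p[3]).as_matrix();return p0+T@(R@l+np.array([p[0],p[1],p[2]]))
im=np.load("wrist7.npy").astype(int).mean(2)[:,245:263].mean(1)
print("wrist col profile",[(y,int(im[y])) for y in range(180,250,2)])
def g(p):
    o=[]
    for n,a,px in obs:o+=list(proj(I[n],P(p,a))[0]-px)
    for sg,row in((1,236),(-1,303.5)):
        o.append((proj(I["wrist"],P(p,(sg*p[4]/.0325,0,1)))[0][1]-row)*.7)
    return np.array(o)
r=least_squares(g,[.005,0,.12,0,.015]);J=r.jac;print(r.x.round(4),r.fun.round(1),"sd",np.sqrt(np.diag(np.linalg.inv(J.T@J))).round(4))
print("top front edge row",proj(I["wrist"],P(r.x,(1,0,1))), "bottom front",proj(I["wrist"],P(r.x,(1,0,0))))
```

```text
wrist col profile [(180, 41), (182, 42), (184, 41), (186, 39), (188, 51), (190, 70), (192, 97), (194, 111), (196, 119), (198, 126), (200, 132), (202, 132), (204, 132), (206, 132), (208, 132), (210, 132), (212, 132), (214, 132), (216, 132), (218, 131), (220, 131), (222, 131), (224, 133), (226, 104), (228, 65), (230, 63), (232, 64), (234, 65), (236, 29), (238, 13), (240, 15), (242, 14), (244, 15), (246, 15), (248, 15)]
[ 0.009   0.0005  0.1231 -0.0161  0.0133] [ 0.7  1.1 -0.3 -0.6  2.8  1.1  1.   2.3 -0.3  0.1 -0.5  1.9  0.3 -0.1
 -2.2  0.6 -3.5  0.6  1.2  1.3] sd [0.0015 0.0009 0.0014 0.0098 0.0005]
top front edge row [[254.90670328 183.18882455]] bottom front [[254.19215559 134.22654677]]
```

```bash
cat > fit.py <<'E'
from h import *
M=np.load("pose7.npy");T,p0=M[:,:3],M[:,3]
I={n:np.load(n+"7_i.npy",allow_pickle=True).item() for n in("side","scene","wrist")}
obs=[("side",(1,1,0),(163,214.5)),("side",(1,-1,0),(178.5,207.5)),("side",(1,1,1),(143.2,177)),("side",(1,-1,1),(162.7,166)),
("scene",(1,1,0),(202.75,118.5)),("scene",(1,-1,0),(210.25,120.3)),("scene",(-1,-1,0),(225.8,116.8)),("scene",(1,1,1),(200.75,67)),("scene",(1,-1,1),(209.75,69.75))]
def P(p,a):
    l=np.array([a[0]*.0325,a[1]*.019,-a[2]*.16])
    return p0+T@(Ro.from_euler("y",p[3]).as_matrix()@l+np.array(p[:3]))
im=np.load("wrist7.npy").astype(int)
print([(y,im[y,245:263].mean(0).astype(int).tolist()) for y in range(112,150,2)])
import sys
bot=float(sys.argv[1]) if len(sys.argv)>1 else None
def g(p):
    o=[]
    for n,a,px in obs:o+=list((proj(I[n],P(p,a))[0]-px)*.6)
    for sg,row in((1,236),(-1,303.5)):o.append((proj(I["wrist"],P(p,(sg*p[4]/.0325,0,1)))[0][1]-row)*.7)
    o.append(proj(I["wrist"],P(p,(1,0,1)))[0][1]-189)
    if bot:o.append(proj(I["wrist"],P(p,(1,0,0)))[0][1]-bot)
    return np.array(o)
r=least_squares(g,[.005,0,.12,0,.015]);J=r.jac;print(r.x.round(4),r.fun.round(1))
print("bottom front",proj(I["wrist"],P(r.x,(1,0,0))))
E
python3 fit.py
```

```text
[(112, [146, 144, 142]), (114, [175, 176, 175]), (116, [249, 251, 252]), (118, [214, 214, 212]), (120, [184, 183, 179]), (122, [240, 243, 245]), (124, [236, 239, 242]), (126, [237, 239, 242]), (128, [242, 245, 248]), (130, [172, 172, 170]), (132, [163, 163, 161]), (134, [34, 35, 36]), (136, [45, 46, 47]), (138, [44, 45, 46]), (140, [44, 45, 46]), (142, [44, 45, 45]), (144, [44, 44, 45]), (146, [43, 44, 45]), (148, [43, 44, 44])]
[ 8.700e-03  1.000e-03  1.279e-01 -1.000e-04  1.400e-02] [ 0.5  1.2 -0.1  0.2  1.5  0.9  0.3  1.6 -0.1  0.8 -0.3  1.9  0.2  0.8
 -0.9  1.1 -1.6  1.1  1.3  1.4 -1. ]
bottom front [[254.82220036 133.98088119]]
```

Fit: the case is upright in the grip, its centre 8.5 mm along tool +x and 1 mm along tool +y from the TCP, underside 128 mm below the TCP. Align it over the bay and descend.

Request:
arm_command:
  motion:
    - {"x": -0.0085, "y": 0.0035, "z": 0.03, "ax": 0, "ay": 0, "az": 0, "fingers": 0.3}
    - {"x": 0, "y": 0, "z": 0.05, "ax": 0, "ay": 0, "az": 0, "fingers": 0.3}
    - {"x": 0, "y": 0, "z": 0.05, "ax": 0, "ay": 0, "az": 0, "fingers": 0.3}
    - {"x": 0, "y": 0, "z": 0.04, "ax": 0, "ay": 0, "az": 0, "fingers": 0.3}
    - {"x": 0, "y": 0, "z": 0.01, "ax": 0, "ay": 0, "az": 0, "fingers": 0.3}

```text
clock: 21.5
tcp_pos: [0.4985, -0.2334, 0.1889]
orientation: [-3.137, 0.005, 0.195]
ft_force: [0.1, 0.3, -2.6]
finger_gap: 0.0375
grip_force: 46.4
```

Request:
arm_command:
  motion:
    - {"x": 0, "y": 0, "z": 0, "ax": 0, "ay": 0, "az": 0, "fingers": 0.3}

```text
clock: 21.62
tcp_pos: [0.5009, -0.2346, 0.1926]
orientation: [-3.141, 0.0, 0.195]
ft_force: [0.7, 0.5, -2.5]
finger_gap: 0.0376
grip_force: 46.4
```

Run:
```python
from h import *
s=state();print({k:np.round(s[k],4) for k in('clock','tcp_pos','orientation','ft_force')})
T=Ro.from_euler("xyz",s["orientation"]).as_matrix()
B=rz(.195);b=np.array([.5091,-.2331,0])
for n in("wrist","scene"):
    i=camera_info(n);im=camera(n);np.save(n+"8.npy",im)
    case=[s["tcp_pos"]+T@np.array([.0085+sx*.0325,.001+sy*.019,.128]) for sx in(1,-1) for sy in(1,-1)]
    bay=[b+B@np.array([sx*.041,sy*.027,0])+[0,0,.053] for sx in(1,-1) for sy in(-1,1)]
    print(n,"case",proj(i,case).round(1).tolist(),"bay",proj(i,bay).round(1).tolist())
    c=proj(i,case[:2]).mean(0) if n=="wrist" else proj(i,case).mean(0)
    x0,y0=int(c[0])-45,int(c[1])-(40 if n=="wrist" else 25);g=im.astype(int).mean(2)
    print(x0)
    for y in range(y0,y0+(60 if n=="wrist" else 45)):print(y,"".join(" .:-=+*#%@"[min(9,int(g[y,x]/25.6))] for x in range(x0,x0+90)))
```

```text
{'clock': np.float64(21.625), 'tcp_pos': array([ 0.5009, -0.2346,  0.1926]), 'orientation': array([-3.1414e+00,  2.0000e-04,  1.9490e-01]), 'ft_force': array([ 0.7214,  0.4718, -2.4652])}
wrist case [[279.1, 134.1], [231.6, 134.1], [277.5, 210.7], [233.1, 210.8]] bay [[286.9, 122.3], [221.6, 122.3], [284.4, 215.5], [224.1, 215.5]]
210
94 @@@@@@@=-*%@@@@@@@@-:-+%@@@@@@@@@@@@@@@@@:::::=@@@@@@@@@@@@@@@@@%=%@@@@@@@@@+%+*@@@@@@==-:
95 @@@@@@@=--#%@@@@@@@%%%%@*%@@@@@@@@@@@@@@@:::::=@@@@@@@@@@@@@@@%*=:@@@@@@@@@@**+@@@@@@@=+-:
96 @@@@@@@=---++@@@@@@@@@@@%@@@@@@@@@@@@@@@@-::::-*@@@@@@@@@@@@@@%%%%@@@@@@@@@%#+@@@@@@@@=+-:
97 @@@@@@@%@@@-*@@@@@@@@@@@@@@@@@@@@@@@@@@@#::::::-@@@@@@@@@@@@@@@@@@@@@@@@@@%#=@@@@@@@@*==-:
98 @@@@@@@@@@@-*%@@@@@@@@@@@@@@@*#@@@@@@@@@=::::::-@@@@@@@@@@@@@@@@@@@@@@@@@%%=%@@@@@@@@%@+-:
99 @@@@@@@@*@@--*%@@@@@@@@@@@@@@--+*#@@@@@@=-:::::@@@@@@%#@@@@@@@@@@@@@@@@@%%=*@@@@@@@@@@@=-:
100 @@@@@@@@-#@=--+%%@@@@@@@@@@@@@-::-+*#%%@=-:::::@@#%#*=%@@@@@@@@@@@@@@@@%*=*@@@@@@@@@@@@=-:
101 @@@@@@@@--*===-+*%+@@@@@@@@@@@%%%%%:-==+-::::::@@%%%%%@@@@@@@@@@@@@@@%%*+%@@@@@@@@@@@@@=-:
102 @@@@@
[... 8654 characters left out ...]
********+::::::::::::----:..::+@@@@
179 @@@@@@@@@@@@%%@****#%#@@*####**#@@@@@%##*#********+*************-:::::::::::------:..-#@@@
180 @@@@@@@@@@%%##@@##*#@@@%*####**+#@@@@@@@#%@#*****#@@@***#@******=:::::::::::-------:.:=*%%
181 @@@@@@@@@@****#%%@@@@@@**#####*****#@@%%#*@@%#@@@@@@%***#%******+:::::::::::--------:.:--=
182 @@@@@%@#******##%@@@@@@**#####****%%%@***+#%@@@@@@@%*************::::::::::::--------:..:.
183 @@@@@#********####@@@@%@**###**%%#%%******###@@@@@@@@@@@*********-::::::::::----------:...
184 @@%**++++++***#####%@@%%*####@@%%#********####%@@@@@@@@@@@@@@@@@@-::::::::::-----------:..
185 #**+=------=+*%#####@@#*####%@@#*****##***######@@@@@@@@@@@@@@@@@-:::::::::::-------------
```

The bay walls (columns 221.5–285, centre 253) and the case foot (centre about 251.5) nearly coincide, and the rows match the prediction within 1 px. I trim +1.5 mm in y and lower in small steps.

Request:
arm_command:
  motion:
    - {"x": 0, "y": 0.0015, "z": 0, "ax": 0, "ay": 0, "az": 0, "fingers": 0.3}
    - {"x": 0, "y": 0, "z": 0.01, "ax": 0, "ay": 0, "az": 0, "fingers": 0.3}
    - {"x": 0, "y": 0, "z": 0.01, "ax": 0, "ay": 0, "az": 0, "fingers": 0.3}
    - {"x": 0, "y": 0, "z": 0.006, "ax": 0, "ay": 0, "az": 0, "fingers": 0.3}
    - {"x": 0, "y": 0, "z": 0.003, "ax": 0, "ay": 0, "az": 0, "fingers": 0.3}

```text
clock: 22.35
tcp_pos: [0.5005, -0.2357, 0.1624]
orientation: [-3.141, 0.001, 0.195]
ft_force: [-0.4, 0.1, -2.6]
finger_gap: 0.0373
grip_force: 46.5
```

Request:
arm_command:
  motion:
    - {"x": 0, "y": 0, "z": 0.002, "ax": 0, "ay": 0, "az": 0, "fingers": 0.3}
    - {"x": 0, "y": 0, "z": 0.002, "ax": 0, "ay": 0, "az": 0, "fingers": 0.3}

```text
clock: 22.6
tcp_pos: [0.5012, -0.2361, 0.1595]
orientation: [3.141, -0.0, 0.195]
ft_force: [0.2, -0.4, -2.0]
finger_gap: 0.0372
grip_force: 46.5
```

Request:
arm_command:
  motion:
    - {"x": 0, "y": 0, "z": 0.0015, "ax": 0, "ay": 0, "az": 0, "fingers": 0.3}
    - {"x": 0, "y": 0, "z": 0.0015, "ax": 0, "ay": 0, "az": 0, "fingers": 0.3}
    - {"x": 0, "y": 0, "z": 0, "ax": 0, "ay": 0, "az": 0, "fingers": 0.3}

```text
clock: 22.98
tcp_pos: [0.501, -0.236, 0.1564]
orientation: [-3.142, 0.0, 0.195]
ft_force: [-0.3, -0.2, -1.8]
finger_gap: 0.0376
grip_force: 46.5
```

Request:
arm_command:
  motion:
    - {"x": 0, "y": 0, "z": 0.0015, "ax": 0, "ay": 0, "az": 0, "fingers": 0.3}
    - {"x": 0, "y": 0, "z": 0, "ax": 0, "ay": 0, "az": 0, "fingers": 0.3}

```text
clock: 23.22
tcp_pos: [0.501, -0.236, 0.1548]
orientation: [-3.141, 0.0, 0.195]
ft_force: [0.7, -0.2, -2.0]
finger_gap: 0.0375
grip_force: 46.5
```

Request:
arm_command:
  motion:
    - {"x": 0, "y": 0, "z": 0.0015, "ax": 0, "ay": 0, "az": 0, "fingers": 0.3}
    - {"x": 0, "y": 0, "z": 0, "ax": 0, "ay": 0, "az": 0, "fingers": 0.3}

```text
clock: 23.48
tcp_pos: [0.5009, -0.2359, 0.1533]
orientation: [-3.141, 0.0, 0.195]
ft_force: [0.0, 0.6, -2.7]
finger_gap: 0.0373
grip_force: 46.5
```

Request:
arm_command:
  motion:
    - {"x": 0, "y": 0, "z": 0.0015, "ax": 0, "ay": 0, "az": 0, "fingers": 0.3}
    - {"x": 0, "y": 0, "z": 0.0015, "ax": 0, "ay": 0, "az": 0, "fingers": 0.3}
    - {"x": 0, "y": 0, "z": 0, "ax": 0, "ay": 0, "az": 0, "fingers": 0.3}

```text
clock: 23.85
tcp_pos: [0.5009, -0.2359, 0.1502]
orientation: [-3.141, 0.0, 0.195]
ft_force: [1.2, -0.7, -3.0]
finger_gap: 0.0376
grip_force: 46.5
```

Request:
arm_command:
  motion:
    - {"x": 0, "y": 0, "z": 0.0015, "ax": 0, "ay": 0, "az": 0, "fingers": 0.3}
    - {"x": 0, "y": 0, "z": 0, "ax": 0, "ay": 0, "az": 0, "fingers": 0.3}

```text
clock: 24.1
tcp_pos: [0.5009, -0.2359, 0.1488]
orientation: [-3.141, 0.0, 0.195]
ft_force: [0.8, 0.3, -2.5]
finger_gap: 0.0377
grip_force: 46.5
```

Request:
arm_command:
  motion:
    - {"x": -0.001, "y": 0, "z": 0.0015, "ax": 0, "ay": 0, "az": 0, "fingers": 0.3}
    - {"x": 0, "y": 0, "z": 0, "ax": 0, "ay": 0, "az": 0, "fingers": 0.3}

```text
clock: 24.35
tcp_pos: [0.5007, -0.2363, 0.1484]
orientation: [3.141, -0.002, 0.195]
ft_force: [-0.4, 2.2, 3.3]
finger_gap: 0.0377
grip_force: 47.0
```

Request:
arm_command:
  motion:
    - {"x": 0, "y": 0, "z": 0.0015, "ax": 0, "ay": 0, "az": 0, "fingers": 0.3}
    - {"x": 0, "y": 0, "z": 0, "ax": 0, "ay": 0, "az": 0, "fingers": 0.3}

```text
clock: 24.6
tcp_pos: [0.5013, -0.2369, 0.1483]
orientation: [3.139, -0.002, 0.195]
ft_force: [-1.7, 0.7, 8.7]
finger_gap: 0.0372
grip_force: 47.7
```

Request:
arm_command:
  motion:
    - {"x": 0, "y": 0, "z": 0.0015, "ax": 0, "ay": 0, "az": 0, "fingers": 0.3}
    - {"x": 0, "y": 0, "z": 0, "ax": 0, "ay": 0, "az": 0, "fingers": 0.3}

```text
clock: 24.85
tcp_pos: [0.502, -0.2375, 0.1482]
orientation: [3.138, -0.004, 0.195]
ft_force: [-2.0, 1.5, 12.9]
finger_gap: 0.0377
grip_force: 48.2
```

Contact at TCP z 0.1485, which puts the underside 120.5 mm below the TCP, as the grasp geometry predicted. That means it stands on the floor. Unload, release and withdraw.

Request:
arm_command:
  motion:
    - {"x": 0, "y": 0, "z": -0.003, "ax": 0, "ay": 0, "az": 0, "fingers": 0.3}
    - {"x": 0, "y": 0, "z": 0, "ax": 0, "ay": 0, "az": 0, "fingers": 0.3}
    - {"x": 0, "y": 0, "z": 0, "ax": 0, "ay": 0, "az": 0, "fingers": 0.5}
    - {"x": 0, "y": 0, "z": 0, "ax": 0, "ay": 0, "az": 0, "fingers": 0.7}
    - {"x": 0, "y": 0, "z": 0, "ax": 0, "ay": 0, "az": 0, "fingers": 0.9}

```text
clock: 25.48
tcp_pos: [0.4997, -0.236, 0.1468]
orientation: [-3.141, 0.001, 0.195]
ft_force: [-0.3, 0.2, 0.4]
finger_gap: 0.0751
grip_force: 0.0
```

Run:
```python
from h import *
s=state();print({k:np.round(s[k],4) for k in('clock','tcp_pos','finger_gap','grip_force','ft_force')})
i=camera_info("wrist");im=camera("wrist").astype(int).mean(2)
B=rz(.195);b=np.array([.5091,-.2331,0])
print(proj(i,[b+B@np.array([sx*.0325,sy*.019,0])+[0,0,.188] for sx in(1,-1) for sy in(-1,1)]).round(1).tolist())
for y in range(150,330,6):print(y,"".join(" .:-=+*#%@"[min(9,int(im[y,x]/25.6))] for x in range(180,330,2)))
```

```text
{'clock': np.float64(25.475), 'tcp_pos': array([ 0.4997, -0.236 ,  0.1468]), 'finger_gap': np.float64(0.0751), 'grip_force': np.float64(0.0), 'ft_force': array([-0.3065,  0.2434,  0.4396])}
[[311.8, 192.6], [191.0, 192.6], [303.3, 361.3], [200.4, 361.3]]
150 @@@@@@@@@@@@@@@@@@##...:..::::...:.: .::...:::.:::.:.:%@@@@@@@@@@@@@@@@@@@@
156 @@@@@========-@@@@..:...::.:::.....: .::...:.:.::::.:..@@@@@@@@@@@@@@@@@@@@
162 ===========+=+==:.:.::..:...::.:.... .........:.:::.::..:@@@@@@@@@@@@@@@@@@
168 =============+:..::::::.:.::::....:  .:..::.::.::.:...:.:.%@@@@@@@@@@@@@@@@
174 ===========+-.::::.:....:.::.::...:  :.::.....:...:.........@@@@@@@@@@@@@@@
180 =========@:.:.:..:....:.:.:....::..  :.::::....:....:.::.:....@@@@@@@@@@@@@
186 ========+.:.::::::::::::::.:.:::::::::::::...:::::::::::::::::.*@@@@@@@@@@@
192 ======+:-=======================================================.========@@
198 ======+-==++++++++++++++++++++++++++++++++++++++++++++++++++++==-+======@@@
204 ======+:=-++++++++++++++++++++++++++++++++++++++++++++++++++++==:+=======@@
210 .======.-==++++++++++++++++++++++++++++++
[... 854 characters left out ...]
::::::::::::                  ::::::::::::::::::::::.:::::::
282 ..... .  ::::::::::::::::::                  :::::::::::::::::.::::::::::::
288 ...:--:--.:::::::::::::::::                  :::::::::::::::::.::::::::::::
294 :%%##%%%%-:::::::::::::::::                  :::::::::::::::::.::::::::::::
300 %%###++=+-:::::::::::::::::                 .:::::::::::::::::.::::::::::::
306 %##%####%*::::::::::::::::::::::::::::::::::::::::::::::::::::.::::::::::::
312 . +%%####%.::::::::::::::::::::::::::::::::::::::::::::::::::::::::::::::::
318 :::::::...:::::::::::::::::::::::::::::::::::::::::::::::::::.:::::::::::::
324 :::: .. ...::::::::::::::::::::::::::::::::::::::::::::::::::.:::::::::::::
```

The top face (inner edge at row 190, columns 195–307) matches a seated, centred case (row 192.6, columns 191–312). Withdraw straight up.

Request:
arm_command:
  motion:
    - {"x": 0, "y": 0, "z": 0, "ax": 0, "ay": 0, "az": 0, "fingers": 1}
    - {"x": 0, "y": 0, "z": -0.015, "ax": 0, "ay": 0, "az": 0, "fingers": 1}
    - {"x": 0, "y": 0, "z": -0.03, "ax": 0, "ay": 0, "az": 0, "fingers": 1}
    - {"x": 0, "y": 0, "z": -0.05, "ax": 0, "ay": 0, "az": 0, "fingers": 1}
    - {"x": 0, "y": 0, "z": -0.05, "ax": 0, "ay": 0, "az": 0, "fingers": 1}

```text
clock: 26.15
tcp_pos: [0.4999, -0.2361, 0.2948]
orientation: [3.141, -0.0, 0.195]
ft_force: [0.6, -0.5, 1.0]
finger_gap: 0.0857
grip_force: 0.0
```

Request:
arm_command:
  motion:
    - {"x": 0, "y": 0, "z": -0.05, "ax": 0, "ay": 0, "az": 0, "fingers": 1}
    - {"x": 0, "y": 0, "z": -0.02, "ax": 0, "ay": 0, "az": 0, "fingers": 1}
    - {"x": 0, "y": 0, "z": 0, "ax": 0, "ay": 0, "az": 0, "fingers": 1}

```text
clock: 26.52
tcp_pos: [0.5008, -0.2365, 0.3646]
orientation: [3.139, -0.003, 0.195]
ft_force: [0.4, 0.9, 0.0]
finger_gap: 0.0852
grip_force: 0.0
```

Run:
```python
from h import *
s=state();print({k:np.round(s[k],4) for k in('clock','tcp_pos','finger_gap','grip_force','ft_force')})
B=rz(.195);b=np.array([.5091,-.2331,0])
i=camera_info("wrist");im=camera("wrist").astype(int).mean(2)
print("wrist top",proj(i,[b+B@np.array([sx*.0325,sy*.019,0])+[0,0,.188] for sx in(1,-1) for sy in(-1,1)]).round(1).tolist(),"bay",proj(i,[b+B@np.array([sx*.041,sy*.027,0])+[0,0,.053] for sx in(1,-1) for sy in(-1,1)]).round(1).tolist())
for y in range(150,330,4):print(y,"".join(" .:-=+*#%@"[min(9,int(im[y,x]/25.6))] for x in range(200,310,2)))
# row of neighbours: compare with start pictures
for n,sl in(("side",np.s_[150:225,275:370]),("scene",np.s_[185:260,240:330])):
    d=np.abs(camera(n).astype(int)-np.load(n+"0.npy").astype(int)).max(2)>60
    print(n);dd=d[sl];[print("".join("#" if dd[y:y+3,x:x+2].mean()>.5 else "." for x in range(0,dd.shape[1],2))) for y in range(0,dd.shape[0],3)]
```

```text
{'clock': np.float64(26.525), 'tcp_pos': array([ 0.5008, -0.2365,  0.3646]), 'finger_gap': np.float64(0.0852), 'grip_force': np.float64(0.0), 'ft_force': array([0.4312, 0.9362, 0.0082])}
wrist top [[271.9, 128.3], [231.5, 128.4], [270.9, 194.5], [232.7, 194.6]] bay [[272.4, 111.9], [231.5, 112.0], [271.5, 172.6], [232.7, 172.6]]
150 ========+==@@*@#+=++++*::::::-+++++=@@@@@@@@@@@@@@@@@@@
154 ++======@======+-=+++++.:::::-+++++-@@@@@@@@@@@@@@@@#.:
158 ..:=+==#========-=+++++.:.:::-++++*-@@@@@@@@@@@@@*.::::
162 ......-+=========::::==:::...-+++++=#*@@#=##@@*.:::::::
166 ........ .:-++=++::::::   ..: +++++=++=+=--::::::::::::
170 ..............  :::::::......++++++=+ ....:::::::::::::
174 . ...............::::::::::::::-+++=.......::::::::::::
178 ........ ........:::::::::::::::::::... :.:::::::::::::
182 .................::::::::::::::::::::::::::::::::::::::
186 ................ ::::::::::::::::::::::::::::::::::::::
190 .................::::::::::::::::::::::::::::::::::::::
194 ............................... . :::::::::::::::::::::
198 :................................ :::::::::::
[... 3616 characters left out ...]
..........
...............#####..#......................
.............##..............................
.............###.............................
.............###.............................
.............###.............................
.............###.............................
.............###.............................
.............##..............................
..............#..............................
.............................................
.............................................
.............................................
.............................................
.............................................
.............................................
```

The case top matches the prediction (columns 234–271, outer edge at row 193), and the row differs from the start pictures only where the removed case stood. Handing in.

```bash
python3 -c "
from workcell import *
print(close_job())"
```

```text
the job is handed in; nothing more can be done
None
```

I handed the job in at about 26.5 s of the 64 s allowed: the reversed case stands released and upright in the empty bay at the pointer, label outwards, with its neighbours unmoved in the pictures; no verdict came back.

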